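Fetch the reference piece from the crowded kit caddy for the balance check

TASK

The balance is due for its check, and the aluminium reference piece stands at the back of the kit caddy, hemmed in by the bottle, the steel beaker and the jar. Stand all three of these in the empty side tray, then put the reference piece upright in the middle of the balance pan, and then return the bottle, the beaker and the jar each to the same pad in the caddy that it stood on at the start. Set everything down gently and upright without dropping it, and leave the three small castings (two on the bench, one in the front corner of the caddy) where they are.

Things in the scene. Friction and masses are not known exactly. Their poses are not given: they have to be found in the camera images.
- bottle: White plastic bottle with a paper label, standing upright, 130 mm tall: body 56 mm across up to 85 mm, tapering to a 28 mm neck at 100 mm, and a grey round screw cap 40 mm across from 106 mm to the top. Closed and rigid, about 0.16 kg (0.11 to 0.22). Lift it by the cap. Origin: centre of its underside; z up.
- beaker: Stainless-steel beaker, open at the top, empty, standing upright, 112 mm tall, 55 mm across at the foot and 57 mm at the rim, wall 3 mm, about 0.14 kg (0.10 to 0.20). Lift it by the outside just below the rim. Origin: centre of its underside; z up.
- jar: Amber glass jar with a paper label and a black screw lid, standing upright, 102 mm tall: body 56 mm across up to 78 mm, lid 54 mm across from 82 mm to the top, about 0.22 kg (0.15 to 0.31). Lift it by the lid. Origin: centre of its underside; z up.
- reference: Reference piece: turned aluminium cylinder, straight sides, thin dark line round it, small dark dot on top, 46 mm across, 40 mm tall, about 0.18 kg (0.13 to 0.25). Stands upright on the caddy's floor, only about 5 mm from each of the three tall containers, so the gripper cannot get at it until they are gone. Origin: centre of its underside; z up.
- caddy: Fixed grey tray 170 x 190 mm (x, y), rim 20 mm high, wall 5 mm, floor 5 mm above bench. Origin: centre of underside; x to its back, away from robot. On the floor, flush: 3 black pads 66 mm across at x, y (-26, 0), (42, 55), (42, -55) mm, holding bottle, beaker and jar (which is where varies); cork spot at (30, 0) under the reference piece. Tweezers 12 mm high along its front edge.
- side_tray: Side tray: empty, fixed, flat stainless-steel tray 200 mm (x) by 230 mm (y), rim 12 mm high, wall 4 mm, inner floor 4 mm above the bench. Room for all three containers. Origin: centre of its underside; x points away from the robot, y to its left.
- balance: White precision balance, fixed, 250 mm (x) by 200 mm (y) with its display towards the robot, body top 54 mm above the bench. Round flat steel pan, 120 mm across, whose top is 75 mm above the bench. Origin: on the bench exactly below the centre of the pan; x points away from the robot, y to its left; the body reaches from -140 to 110 mm in x.
- casting_a: Small aluminium casting, a cone that widens upward, 34 mm across at the foot and 43 mm at the top, 34 mm tall, loose on the bench at the far left. A bystander, to be left alone. Origin: centre of its underside; z up.
- casting_b: Small aluminium casting, a cone that widens upward, 34 mm across at the foot and 43 mm at the top, 34 mm tall, loose on the bench at the far right. A bystander, to be left alone. Origin: centre of its underside; z up.
- casting_c: Small aluminium casting, a cone that widens upward, 34 mm across at the foot and 43 mm at the top, 34 mm tall, loose in the front left corner of the caddy, at about x -42, y 61 mm of it. A bystander, to be left alone. Origin: centre of its underside; z up.

How it is judged:
On the way, in this order (a step that is already met when the one before it is completed fails the run):
1. the bottle, the beaker and the jar all stand upright in the side tray while the reference piece is still in its place in the caddy (x of bottle in the frame of side_tray between -0.085 and 0.085 m and y of bottle in the frame of side_tray between -0.1 and 0.1 m and z of each of bottle, beaker, jar in the frame of side_tray below 0.01 m and linear speed of each of bottle, beaker, jar below 0.03 m/s and angle between each of bottle, beaker, jar's own z axis and vertical below 0.1 rad and x of beaker in the frame of side_tray between -0.085 and 0.085 m and y of beaker in the frame of side_tray between -0.1 and 0.1 m and x of jar in the frame of side_tray between -0.085 and 0.085 m and y of jar in the frame of side_tray between -0.1 and 0.1 m and distance of reference from where it was at the start of the episode below 0.02 m), for 0.2 s.
2. the reference piece stands upright in the middle of the balance pan, the three containers still in the side tray (horizontal distance between reference and balance below 0.015 m and z of reference in the frame of balance between 0.07 and 0.08 m and linear speed of each of reference, bottle, beaker, jar below 0.03 m/s and angle between each of reference, bottle, beaker, jar's own z axis and vertical below 0.1 rad and x of bottle in the frame of side_tray between -0.085 and 0.085 m and y of bottle in the frame of side_tray between -0.1 and 0.1 m and z of each of bottle, beaker, jar in the frame of side_tray below 0.01 m and x of beaker in the frame of side_tray between -0.085 and 0.085 m and y of beaker in the frame of side_tray between -0.1 and 0.1 m and x of jar in the frame of side_tray between -0.085 and 0.085 m and y of jar in the frame of side_tray between -0.1 and 0.1 m), for 0.2 s.
At the end, for the whole second after the job is handed in: The reference piece stands upright on the balance pan, within 15 mm of its centre; the bottle, the beaker and the jar each stand upright in the caddy within 15 mm of where they stood at the start; all are at rest (horizontal distance between reference and balance below 0.015 m and z of reference in the frame of balance between 0.07 and 0.08 m and linear speed of each of reference, bottle, beaker, jar below 0.03 m/s and angle between each of reference, bottle, beaker, jar's own z axis and vertical below 0.1 rad and distance of each of bottle, beaker, jar from where it was at the start of the episode below 0.015 m); the robot touches nothing.
It fails at once if the bottle is dropped (falls free by more than about 3 cm) or tips over ((linear speed of bottle above 0.8 m/s and contact force between bottle and the fingers below 0.1 N) or angle between bottle's own z axis and vertical above 0.6 rad).
It fails at once if the beaker is dropped (falls free by more than about 3 cm) or tips over ((linear speed of beaker above 0.8 m/s and contact force between beaker and the fingers below 0.1 N) or angle between beaker's own z axis and vertical above 0.6 rad).
It fails at once if the jar is dropped (falls free by more than about 3 cm) or tips over ((linear speed of jar above 0.8 m/s and contact force between jar and the fingers below 0.1 N) or angle between jar's own z axis and vertical above 0.6 rad).
It fails at once if the reference is dropped (falls free by more than about 3 cm) or tips over ((linear speed of reference above 0.8 m/s and contact force between reference and the fingers below 0.1 N) or angle between reference's own z axis and vertical above 0.6 rad).
It fails at once if a bystander casting is shifted by more than 20 mm (distance of any of casting_a, casting_b, casting_c from where it was at the start of the episode above 0.02 m).
It also fails if it takes over 144 s, if anything falls off the work surface, if the arm or the gripper's body presses on something with over 40 N, if the wrist force passes 120 N, or if a joint passes its speed limit or range.

ROBOT

A 6-joint arm with a two-finger parallel gripper is mounted at the origin on the work surface. World frame = base frame: x ahead of the robot, y to its left, z up, the work surface at z = 0. Lengths are in m, angles in rad, forces in N, time in s.
With the tool pointing down it reaches from about 0.425 to 0.95 m from the base axis. Payload 3.5 kg.
Tool frame: the origin (TCP) lies at the very end of the fingers, on their centre line; the grasp point (between the pads) lies 19 mm behind it; z points along the fingers, y is the line along which they close (so a half turn about z gives the same grasp; the last joint's range is limited). The gripper opens to 85 mm and grips with 20 to 120 N. Pads are 22 mm wide; open, the fingers measure 114 mm over their backs; the gripper's body (76 mm by 85 mm) begins 54 mm behind the grasp point. The pads swing forward as they close: fully open they stand 13 mm farther back than shut.
Start: joints at [1.074, 0.286, 1.577, -0, 1.279, -0.15], TCP at [0.229, 0.635, 0.231] pointing down, gripper open.
Joint ranges: [-2.77, 2.77], [-0.9, 2.22], [0.21, 2.48], [-1.53, 4.67], [0.24, 2.81], [-2.84, 2.84]. Speed limits (rad/s): [2.79, 2.79, 3.14, 3.14, 3.14, 3.14].

INTERFACE

Orientations are given as a unit quaternion [x, y, z, w].
In Python, from plant import get_state, read_camera, sign_off, recognise gives the robot as it stands.
- The arm moves only by the tool arm_command, never from a script. Its argument "steps" is a list of rows, each an object with "translation": the shift along the tool's x, y, z scaled (see below), a list of three; "twist": the turn, a rotation vector about the tool's x, y, z scaled (see below), a list of three; "fingers": the opening, from -1 (shut) to 1 (fully open). In form: [{"translation": [x, y, z], "twist": [rx, ry, rz], "fingers": fingers}, ...]. A call has 1 to 5 rows; each row is the pose to reach, as a shift and turn from the pose commanded when the call began, along the tool's axes at that moment; what a row does not reach only later rows make up. The controller multiplies each number of a shift by 75 cm and each number of a turn by 60 degrees. A row lasts 1/8 s, in which the tool goes at most 62.5 mm and 10.7 degrees, less where a joint would pass 70% of its speed; a pose out of reach is approached as far as the arm can. A call with a number of a shift or a turn outside -1 to 1 is refused whole. A call with a gripper value outside its range is refused whole. The fingers move at their own pace and stop on an object; "grip_force" is the grip in N (left out, the last holds). Time passes only in rows, so rows that repeat a pose let the fingers close. It gives the time, the measured TCP pose, the force, the opening and the grip force at its end, in the units of the state.
- get_state(): the state, without advancing time (a new reading comes with each control period).
- read_camera(name): name is "scene" or "top" or "wrist"; returns a dict with "pixels" (400x640x3 uint8, red, green, blue), "K" (3x3 intrinsics, pixels), "R" (3x3) and "t" (3): a world point X has camera coordinates R X + t; the wrist camera has in their place "T_tool_cam" (4x4, takes a point from camera to tool coordinates, whose origin is the TCP and whose axes are the flange's). Camera axes: x right, y down, z forward; pixel columns grow to the right and rows downward; lengths in m; the calibration is good to about 2 mm. A picture is of the moment at which its call begins: read the wrist's pose just before it. There is no depth.
- sign_off(): hands the job in; it is judged then, once.
Trained networks look in a picture, given as the dict that the camera call returned (one of the last four; its "shot" number tells which), for a name from the list of things; names that differ only in an ending like _2 or _b are one class to them, and where a whole thing is asked for, a point or a joint stands for the part that bears it (a point fixed in the world has none). Each returns a list of dicts, best first, with "conf" (0 to 1); they miss things now and then, are a little off and sometimes report something else, mostly with a low value. They report only what shows in the picture. A call takes as long as a camera call.
- recognise(picture, query): "point" ([row, column] in pixels, amid what is visible of it).
The state is a dict: "time": time; "qpos": joint angles; "dq": joint speeds; "joint_efforts": joint torques, N m; "eef_pos": TCP position; "tcp_rot": TCP orientation; "contact_force": force on the tool from outside, world axes, zero at the start; "wrist_torque": the same for the moment, N m; "opening": opening from 0.0 (shut) to 1.0 (fully open); "finger_force": force on a finger pad.
Only numpy, scipy, OpenCV 4.12 (cv2) and the standard library are available. Lean on these libraries where they do the work, as an engineer would, in place of code of your own. Each camera call takes 0.05 s, during which the arm holds its last target. There are 200 camera calls.

## Working session

There is one attempt and no reset: what is moved stays moved. The work goes in short steps, Python scripts to look and compute and a tool call to move; the robot and the scene stay as the last step left them, time stands still between calls to the robot, and variables do not carry over. Pictures are saved under pics/ and viewed, at most 14 in all, crops included, and the job is handed in when it is done.

Besides the shell and the picture viewer there is one more tool, called after "Emit:" as name([rows], argument=value, ...), one row to a line, values as JSON. arm_command: Moves the arm, as the interface text tells. Shifts and turns lie within -1 to 1; 1 stands for 75 cm of shift or 60 degrees of turn. Its arguments: {"type":"object","properties":{"steps":{"type":"array"},"grip_force":{"type":"number"}},"required":["steps"]}

```bash
mkdir -p pics; ls; cat > h.py <<'E'
import numpy as np, cv2
from plant import get_state, read_camera, sign_off, recognise
def ray(c,px):  # px=(row,col) -> origin, dir world
    d=c['R'].T@np.linalg.inv(c['K'])@np.array([px[1],px[0],1.]); return -c['R'].T@c['t'],d
def at_z(c,px,z):
    o,d=ray(c,px); return o+d*(z-o[2])/d[2]
def proj(c,X):
    p=c['K']@(c['R']@np.array(X,float)+c['t']); return p[:2]/p[2]
def save(c,n,crop=None,s=1):
    im=c['pixels'][:,:,::-1]
    if crop: r0,r1,c0,c1=crop; im=im[r0:r1,c0:c1]
    cv2.imwrite('pics/'+n+'.png',cv2.resize(im,None,fx=s,fy=s,interpolation=cv2.INTER_CUBIC))
E
python3 - <<'E'
from h import *
s=get_state();print(s)
for n in('top','scene'):
    c=read_camera(n);c={**c};save(c,n+'0')
    print(n,c['K'].tolist(),c['R'].round(3).tolist(),c['t'])
    for q in['bottle','beaker','jar','reference','caddy','side_tray','balance','casting_a']:
        print(q,[(np.round(d['point'],1).tolist(),round(d['conf'],2)) for d in recognise(c,q)[:4]])
E
```

```text
pics
{'time': 0.0, 'qpos': array([ 1.07402296e+00,  2.87179355e-01,  1.57817659e+00,  5.65619938e-07,
        1.27858052e+00, -1.49993969e-01]), 'dq': array([-0.0001083 ,  0.00090326,  0.00143354,  0.00061469,  0.00028873,
       -0.00040387]), 'joint_efforts': array([ 2.44262656e-04, -4.05970538e+01, -2.92631131e+01, -5.27442478e-05,
        5.79126427e-03,  5.24773270e-06]), 'eef_pos': array([0.22906663, 0.63425045, 0.22993826]), 'tcp_rot': array([ 1.72522169e-01,  9.85004938e-01, -1.11107482e-03, -3.72661024e-04]), 'contact_force': array([-0.08981633,  0.19810467, -0.01619273]), 'wrist_torque': array([0.02321197, 0.01593363, 0.06123937]), 'finger_force': 0.0, 'opening': 0.9997215023092723}
top [[387.7922211999438, 0.0, 322.17263063916346], [0.0, 387.7922211999438, 196.93107289519003], [0.0, 0.0, 1.0]] [[-0.023, -0.999, -0.024], [-0.996, 0.025, -0.085], [0.085, 0.022, -0.996]] [0.0211871  0.56429128 0.92429909]
bottle [([212.0, 431.5], 0.78)]
beaker [([239.4, 455.9], 0.88)]
jar [([204.1, 476.0], 0.69)]
reference []
caddy [([230.5, 437.9], 0.94)]
side_tray [([239.3, 205.1], 0.66), ([146.2, 217.8], 0.3)]
balance [([210.2, 324.5], 0.95)]
casting_a [([249.2, 432.8], 0.8), ([148.4, 217.3], 0.68), ([143.2, 428.3], 0.64)]
scene [[376.2012760553096, 0.0, 327.2799976453289], [0.0, 376.2012760553096, 201.04780133664067], [0.0, 0.0, 1.0]] [[-0.761, 0.649, -0.013], [0.418, 0.473, -0.776], [-0.497, -0.596, -0.631]] [ 0.40418389 -0.18023611  1.16242872]
bottle [([151.6, 272.4], 0.86)]
beaker [([126.4, 280.7], 0.81), ([152.1, 274.1], 0.55), ([191.4, 216.5], 0.52), ([288.5, 457.4], 0.38)]
jar [([141.7, 248.9], 0.75)]
reference [([158.6, 260.3], 0.57), ([153.9, 299.9], 0.43)]
caddy [([168.3, 288.2], 0.78), ([285.9, 458.8], 0.3)]
side_tray [([287.2, 457.5], 0.91), ([154.6, 273.3], 0.18)]
balance [([216.5, 325.5], 0.92)]
casting_a [([329.2, 355.1], 0.74), ([191.6, 217.6], 0.65), ([153.8, 301.7], 0.64)]
```

```bash
python3 - <<'E'
from h import *
c=read_camera('top');save(c,'top1',(130,290,130,500),2.1)
c=read_camera('scene');save(c,'sc1',(90,350,190,540),2.2)
E
```

```text
(no output)
```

View pics/top1.png

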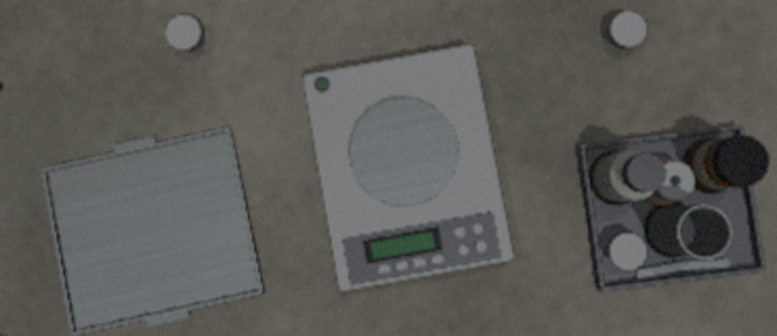

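View pics/sc1.png

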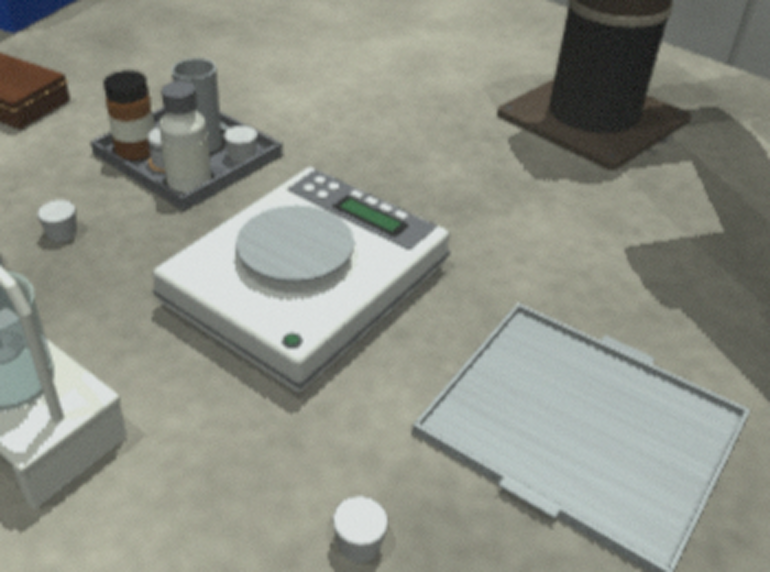

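The top view shows the tall things at the right: bottle cap (row 212, col 437), beaker rim (241, 466), jar lid (207, 483). The balance is in the middle and the empty tray at the left. The scene view confirms that all are upright, with a blue-green beaker stand out of the way at the back left.

```bash
python3 - <<'E'
from h import *
c=read_camera('top')
P=lambda x,y:(130+y/2.1-.25,130+x/2.1-.25)
def rect(pts,z,L,W,name):
    q=np.array([at_z(c,P(*p),z)[:2] for p in pts]) # TL,TR,BR,BL in image; left=+y, up=+x
    m=np.array([[L/2,W/2],[L/2,-W/2],[-L/2,-W/2],[-L/2,W/2]])
    ctr=q.mean(0);H=m.T@(q-ctr);a=np.arctan2(H[0,1]-H[1,0],H[0,0]+H[1,1])
    R=np.array([[np.cos(a),-np.sin(a)],[np.sin(a),np.cos(a)]])
    print(name,ctr.round(4),'yaw',a.round(3),'resid',((q-ctr)-(m@R.T)).round(4).tolist());return ctr,R
cc,R=rect([(578,143),(738,127),(762,268),(599,287)],.02,.17,.19,'caddy')
for n,p in dict(bottle=(.042,.055),beaker=(-.026,0),jar=(.042,-.055),ref=(.03,0),cast=(-.042,.061)).items(): print(n,'from caddy',(cc+R@p).round(4))
rect([(42,170),(230,130),(262,292),(73,331)],.012,.2,.23,'tray')
for n,p,z in[('bottle',(645,172),.135),('beaker',(705,233),.117),('jar',(741,162),.107),('ref',(677,181),.045),('cast_c',(627,251),.039),('pan',(404,151),.075),('cast_a',(184,32),.034),('cast_b',(628,29),.034)]: print(n,at_z(c,P(*p),z).round(4))
rect([(304,72),(470,45),(512,259),(342,291)],.054,.25,.2,'bal')
s=read_camera('scene')
for n,X in dict(bottle=(0.5,-.3,.1)).items():pass
for n,p,z in[('bottle',(179,92),.135),('beaker',(195,68),.117),('jar',(126,84),.107),('pan',(295,243),.075)]: print('scene',n,at_z(s,(90+p[1]/2.2-.25,190+p[0]/2.2-.25),z).round(4))
E
```

```text
caddy [ 0.4824 -0.2964] yaw 0.094 resid [[-0.0006, -0.0011], [-0.0044, 0.0026], [0.0023, 0.0007], [0.0026, -0.0022]]
bottle from caddy [ 0.5191 -0.2377]
beaker from caddy [ 0.4565 -0.2988]
jar from caddy [ 0.5294 -0.3472]
ref from caddy [ 0.5123 -0.2936]
cast from caddy [ 0.4349 -0.2396]
tray [0.4682 0.3075] yaw 0.188 resid [[-0.0027, -0.0003], [-0.0038, 0.0008], [0.0018, 0.0017], [0.0046, -0.0022]]
bottle [ 0.5173 -0.2395  0.135 ]
beaker [ 0.4536 -0.3028  0.117 ]
jar [ 0.5265 -0.3477  0.107 ]
ref [ 0.5099 -0.2992  0.045 ]
cast_c [ 0.4327 -0.2411  0.039 ]
pan [0.5493 0.0066 0.075 ]
cast_a [0.6989 0.2624 0.034 ]
cast_b [ 0.6875 -0.2554  0.034 ]
bal [0.5345 0.0044] yaw 0.155 resid [[0.0015, -0.0036], [-0.0036, 0.0042], [0.0012, 0.0036], [0.001, -0.0042]]
scene bottle [ 0.5204 -0.2299  0.135 ]
scene beaker [ 0.4535 -0.2972  0.117 ]
scene jar [ 0.5317 -0.3363  0.107 ]
scene pan [0.5514 0.0133 0.075 ]
```

Emit:
arm_command([
  {"translation": [-0.4, -0.08, -0.04], "twist": [0, 0, -0.42], "fingers": 1},
  {"translation": [-0.4, -0.08, -0.04], "twist": [0, 0, -0.42], "fingers": 1},
  {"translation": [-0.4, -0.08, -0.04], "twist": [0, 0, -0.42], "fingers": 1},
  {"translation": [-0.4, -0.08, -0.04], "twist": [0, 0, -0.42], "fingers": 1},
  {"translation": [-0.4, -0.08, -0.04], "twist": [0, 0, -0.42], "fingers": 1},
], grip_force=40)

```text
time: 1.72
eef_pos: [0.4928, 0.4752, 0.2617]
tcp_rot: [-0.046, 0.999, 0.0, 0.0]
contact_force: [0.2, 0.7, -0.2]
opening: 0.996
finger_force: 0.0
```

```bash
cat >> h.py <<'E'
from scipy.spatial.transform import Rotation as Ro
def plan(*targets,p=None):
    s=get_state();p=np.array(s['eef_pos'] if p is None else p);R=Ro.from_quat(s['tcp_rot']).as_matrix()
    print('pos',s['eef_pos'].round(4),'closing',np.degrees(np.arctan2(R[1,1],R[0,1])).round(2),'tilt',np.degrees(np.arccos(-R[2,2])).round(2),'t',s['time'],'open',round(s['opening'],3),'F',s['contact_force'].round(1))
    for t in targets:
        t=np.array(t);print(t,'shift',(R.T@(t-p)/.75).round(3),'dist',np.linalg.norm(t-p).round(3));p=t
def wrist():
    s=get_state();c=dict(read_camera('wrist'));T=np.array(c['T_tool_cam']);W=np.eye(4);W[:3,:3]=Ro.from_quat(s['tcp_rot']).as_matrix();W[:3,3]=s['eef_pos']
    W=W@T;c['R']=W[:3,:3].T;c['t']=-c['R']@W[:3,3];return c
E
python3 -c "
from h import *
plan((.55,.2,.26),(.5,-.1,.26),(.49,-.2,.29))"
```

```text
pos [0.4928 0.4752 0.2617] closing 95.32 tilt 0.03 t 1.725 open 0.996 F [ 0.2  0.7 -0.2]
[0.55 0.2  0.26] shift [-0.042 -0.372  0.002] dist 0.281
[ 0.5  -0.1   0.26] shift [ 0.103 -0.392 -0.   ] dist 0.304
[ 0.49 -0.2   0.29] shift [ 0.026 -0.132 -0.04 ] dist 0.105
```

Emit:
arm_command([
  {"translation": [-0.04, -0.37, 0], "twist": [0, 0, 0], "fingers": 1},
  {"translation": [-0.04, -0.37, 0], "twist": [0, 0, 0], "fingers": 1},
  {"translation": [-0.04, -0.37, 0], "twist": [0, 0, 0], "fingers": 1},
  {"translation": [-0.04, -0.37, 0], "twist": [0, 0, 0], "fingers": 1},
  {"translation": [-0.04, -0.37, 0], "twist": [0, 0, 0], "fingers": 1},
])

```text
time: 2.35
eef_pos: [0.5473, 0.1999, 0.2616]
tcp_rot: [-0.045, 0.999, -0.0, 0.0]
contact_force: [0.1, -0.5, -0.8]
opening: 0.999
finger_force: 0.0
```

Emit:
arm_command([
  {"translation": [0.1, -0.39, 0], "twist": [0, 0, 0], "fingers": 1},
  {"translation": [0.1, -0.39, 0], "twist": [0, 0, 0], "fingers": 1},
  {"translation": [0.1, -0.39, 0], "twist": [0, 0, 0], "fingers": 1},
  {"translation": [0.1, -0.39, 0], "twist": [0, 0, 0], "fingers": 1},
  {"translation": [0.1, -0.39, 0], "twist": [0, 0, 0], "fingers": 1},
])

```text
time: 2.98
eef_pos: [0.4987, -0.0974, 0.2617]
tcp_rot: [-0.046, 0.999, -0.0, 0.0]
contact_force: [0.4, -0.7, -0.2]
opening: 1.002
finger_force: 0.0
```

Emit:
arm_command([
  {"translation": [0.03, -0.2, -0.07], "twist": [0, 0, 0], "fingers": 1},
  {"translation": [0.03, -0.2, -0.07], "twist": [0, 0, 0], "fingers": 1},
  {"translation": [0.03, -0.2, -0.07], "twist": [0, 0, 0], "fingers": 1},
  {"translation": [0.03, -0.2, -0.07], "twist": [0, 0, 0], "fingers": 1},
])

```text
time: 3.48
eef_pos: [0.4908, -0.2492, 0.3151]
tcp_rot: [-0.045, 0.999, -0.001, 0.001]
contact_force: [-0.2, 0.8, -0.4]
opening: 1.0
finger_force: 0.0
```

```bash
python3 - <<'E'
from h import *
plan()
c=wrist();save(c,'w1',None,1.25);np.save('w1.npy',c,allow_pickle=True)
for q in['bottle','beaker','jar','reference']: print(q,[(np.round(d['point'],1).tolist(),round(d['conf'],2)) for d in recognise(c,q)[:2]])
for n,X in dict(b=(.5173,-.2395,.135),k=(.4536,-.3028,.117),j=(.5265,-.3477,.107),ref=(.511,-.296,.045)).items(): print(n,proj(c,X).round(1),(proj(c,X)*1.25).round())
E
```

```text
pos [ 0.4908 -0.2492  0.3151] closing 95.12 tilt 0.14 t 3.475 open 1.0 F [-0.2  0.8 -0.4]
bottle [([184.2, 329.0], 0.95), ([301.1, 604.7], 0.26)]
beaker [([136.2, 285.4], 0.68)]
jar [([188.1, 244.2], 0.71)]
reference [([172.9, 290.1], 0.64)]
b [327.6 198.9] [409. 249.]
k [276.5 135.4] [346. 169.]
j [238.6 191.2] [298. 239.]
ref [286.9 170.7] [359. 213.]
```

View pics/w1.png

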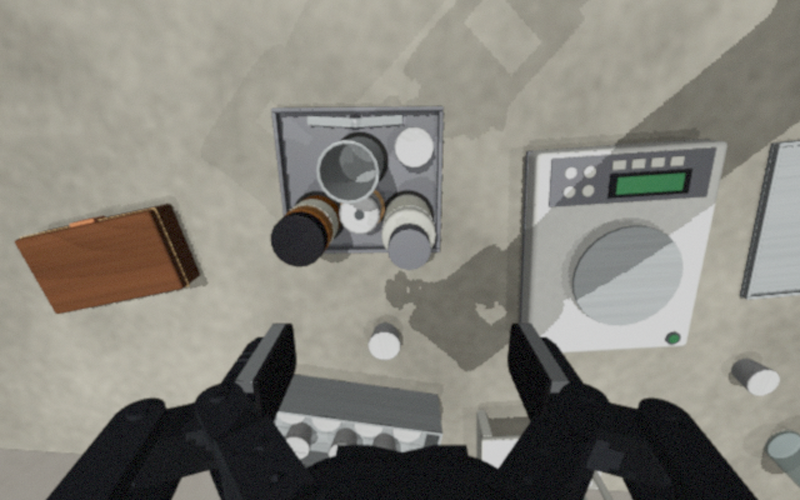

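The wrist view has the bottle cap at (col 410, row 247), beaker rim (350, 171), jar lid (302, 238) and pan (628, 274) in enlarged pixels. All are within a few pixels of the projected positions.

```bash
python3 - <<'E'
from h import *
c=np.load('w1.npy',allow_pickle=True).item()
for n,p,z in[('bottle',(410,247),.135),('beaker',(350,171),.117),('jar',(302,238),.107),('ref',(360,214),.045),('pan',(628,274),.075)]: print(n,at_z(c,((p[1]+.5)/1.25-.5,(p[0]+.5)/1.25-.5),z).round(4))
plan((.518,-.239,.2),(.518,-.239,.106))
E
```

```text
bottle [ 0.5155 -0.2393  0.135 ]
beaker [ 0.4547 -0.299   0.117 ]
jar [ 0.5251 -0.3442  0.107 ]
ref [ 0.5114 -0.2946  0.045 ]
pan [0.5452 0.0068 0.075 ]
pos [ 0.4908 -0.2453  0.3131] closing 95.42 tilt 0.08 t 3.725 open 1.003 F [0.1 0.3 0.6]
[ 0.518 -0.239  0.2  ] shift [-0.037  0.005  0.151] dist 0.117
[ 0.518 -0.239  0.106] shift [-0.    -0.     0.125] dist 0.094
```

Emit:
arm_command([
  {"translation": [-0.036, 0.007, 0.15], "twist": [0, 0, 0], "fingers": 1},
  {"translation": [-0.036, 0.007, 0.15], "twist": [0, 0, 0], "fingers": 1},
  {"translation": [-0.036, 0.007, 0.21], "twist": [0, 0, 0], "fingers": 1},
  {"translation": [-0.036, 0.007, 0.277], "twist": [0, 0, 0], "fingers": 1},
  {"translation": [-0.036, 0.007, 0.277], "twist": [0, 0, 0], "fingers": 1},
])

```text
time: 4.35
eef_pos: [0.5141, -0.2356, 0.1011]
tcp_rot: [-0.047, 0.999, 0.003, -0.004]
contact_force: [-0.1, 0.6, 0.9]
opening: 0.999
finger_force: 0.0
```

```bash
python3 - <<'E'
from h import *
plan()
c=wrist();save(c,'w2',None,1.25);
print((proj(c,(.517,-.239,.135))*1.25).round())
E
```

```text
pos [ 0.5141 -0.2356  0.1011] closing 95.42 tilt 0.65 t 4.35 open 0.999 F [-0.1  0.6  0.9]
[391. 379.]
```

View pics/w2.png

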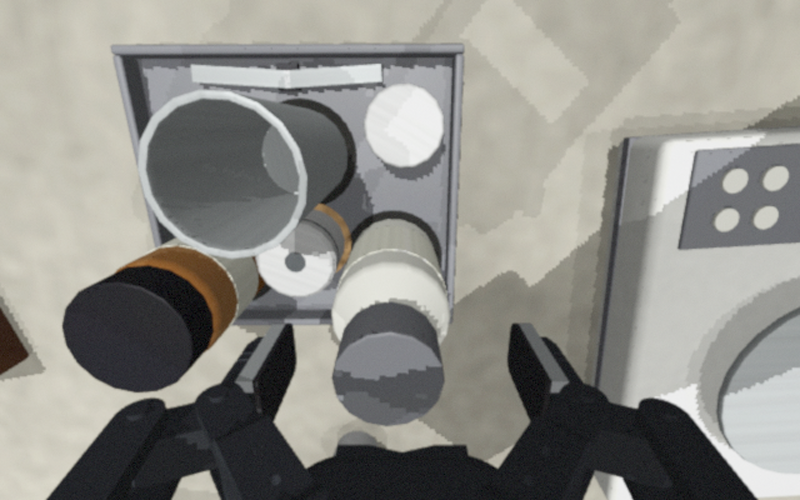

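The cap (centre about col 388, row 378) lies between the fingers, as predicted. I'll let the arm settle and then close.

Emit:
arm_command([
  {"translation": [0, 0, 0], "twist": [0, 0, 0], "fingers": 1},
  {"translation": [0, 0, 0], "twist": [0, 0, 0], "fingers": 1},
])

```text
time: 4.65
eef_pos: [0.5188, -0.2399, 0.1091]
tcp_rot: [-0.047, 0.999, -0.002, 0.002]
contact_force: [-0.2, -0.5, -0.2]
opening: 1.003
finger_force: 0.0
```

Emit:
arm_command([
  {"translation": [0, 0, 0], "twist": [0, 0, 0], "fingers": -1},
  {"translation": [0, 0, 0], "twist": [0, 0, 0], "fingers": -1},
  {"translation": [0, 0, 0], "twist": [0, 0, 0], "fingers": -1},
  {"translation": [0, 0, 0], "twist": [0, 0, 0], "fingers": -1},
  {"translation": [0, 0, 0], "twist": [0, 0, 0], "fingers": -1},
])

```text
time: 5.28
eef_pos: [0.5176, -0.2394, 0.1067]
tcp_rot: [-0.046, 0.999, -0.0, 0.0]
contact_force: [-0.7, -0.1, 2.7]
opening: 0.452
finger_force: 40.4
```

```bash
python3 -c "
from h import *
B=(.517,-.239,.106)
plan((.517,-.239,.215),(.52,.02,.215),(.44,.24,.215),(.44,.24,.107),p=B)"
```

```text
pos [ 0.5176 -0.2394  0.1067] closing 95.32 tilt 0.06 t 5.275 open 0.452 F [-0.7 -0.1  2.7]
[ 0.517 -0.239  0.215] shift [-0.    -0.    -0.145] dist 0.109
[0.52  0.02  0.215] shift [-0.036  0.343 -0.   ] dist 0.259
[0.44  0.24  0.215] shift [ 0.079  0.302 -0.   ] dist 0.234
[0.44  0.24  0.107] shift [0.    0.    0.144] dist 0.108
```

Emit:
arm_command([
  {"translation": [0, 0, -0.03], "twist": [0, 0, 0], "fingers": -1},
  {"translation": [0, 0, -0.09], "twist": [0, 0, 0], "fingers": -1},
  {"translation": [0, 0, -0.145], "twist": [0, 0, 0], "fingers": -1},
  {"translation": [-0.005, 0.04, -0.145], "twist": [0, 0, 0], "fingers": -1},
  {"translation": [-0.015, 0.12, -0.145], "twist": [0, 0, 0], "fingers": -1},
], grip_force=60)

```text
time: 5.9
eef_pos: [0.5198, -0.1486, 0.2144]
tcp_rot: [-0.045, 0.999, 0.0, -0.0]
contact_force: [-0.1, 0.3, -1.8]
opening: 0.447
finger_force: 60.7
```

Emit:
arm_command([
  {"translation": [-0.01, 0.08, 0], "twist": [0, 0, 0], "fingers": -1},
  {"translation": [-0.02, 0.16, 0], "twist": [0, 0, 0], "fingers": -1},
  {"translation": [-0.03, 0.24, 0], "twist": [0, 0, 0], "fingers": -1},
  {"translation": [-0.04, 0.32, 0], "twist": [0, 0, 0], "fingers": -1},
  {"translation": [-0.05, 0.4, 0], "twist": [0, 0, 0], "fingers": -1},
])

```text
time: 6.52
eef_pos: [0.5284, 0.1558, 0.2135]
tcp_rot: [-0.046, 0.999, -0.0, -0.001]
contact_force: [1.1, -0.4, -1.8]
opening: 0.448
finger_force: 60.7
```

Emit:
arm_command([
  {"translation": [-0.01, 0.08, 0], "twist": [0, 0, 0], "fingers": -1},
  {"translation": [-0.016, 0.14, 0], "twist": [0, 0, 0], "fingers": -1},
  {"translation": [-0.016, 0.165, 0], "twist": [0, 0, 0], "fingers": -1},
  {"translation": [-0.016, 0.165, 0], "twist": [0, 0, 0], "fingers": -1},
  {"translation": [-0.016, 0.165, 0.03], "twist": [0, 0, 0], "fingers": -1},
])

```text
time: 7.15
eef_pos: [0.5314, 0.2773, 0.1939]
tcp_rot: [-0.046, 0.999, 0.0, 0.002]
contact_force: [0.0, -0.0, -1.0]
opening: 0.453
finger_force: 60.9
```

```bash
python3 - <<'E'
from h import *
plan((.5295,.2785,.1055))
c=read_camera('top');save(c,'t2',(130,290,130,500),2.1)
E
```

```text
pos [0.5314 0.2773 0.1939] closing 95.29 tilt 0.24 t 7.15 open 0.453 F [ 0. -0. -1.]
[0.5295 0.2785 0.1055] shift [0.003 0.002 0.118] dist 0.088
```

View pics/t2.png

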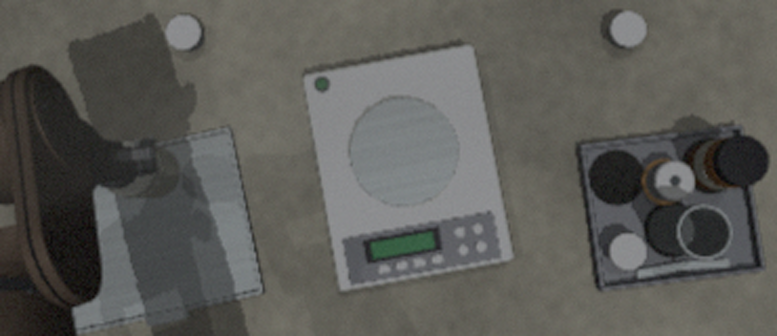

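The bottle hangs over the tray, and the caddy contents haven't moved: its bare pad shows at (615, 176), the ref at (675, 181). Lowering and releasing now.

Emit:
arm_command([
  {"translation": [0, 0, 0.05], "twist": [0, 0, 0], "fingers": -1},
  {"translation": [0, 0, 0.09], "twist": [0, 0, 0], "fingers": -1},
  {"translation": [0, 0, 0.108], "twist": [0, 0, 0], "fingers": -1},
  {"translation": [0, 0, 0.116], "twist": [0, 0, 0], "fingers": -1},
  {"translation": [0, 0, 0.116], "twist": [0, 0, 0], "fingers": -1},
])

```text
time: 7.82
eef_pos: [0.5311, 0.278, 0.1067]
tcp_rot: [-0.046, 0.999, 0.0, 0.001]
contact_force: [0.4, 0.7, -1.6]
opening: 0.447
finger_force: 60.9
```

Emit:
arm_command([
  {"translation": [0, 0, 0], "twist": [0, 0, 0], "fingers": -1},
  {"translation": [0, 0, 0], "twist": [0, 0, 0], "fingers": 1},
  {"translation": [0, 0, 0], "twist": [0, 0, 0], "fingers": 1},
  {"translation": [0, 0, 0], "twist": [0, 0, 0], "fingers": 1},
  {"translation": [0, 0, 0], "twist": [0, 0, 0], "fingers": 1},
])

```text
time: 8.45
eef_pos: [0.53, 0.2783, 0.1055]
tcp_rot: [-0.047, 0.999, 0.0, 0.0]
contact_force: [-0.2, -0.1, -0.9]
opening: 0.997
finger_force: 0.0
```

```bash
python3 - <<'E'
from h import *
plan((.53,.2785,.225),(.4545,-.300,.225),(.4545,-.300,.088))
E
```

```text
pos [0.53   0.2783 0.1055] closing 95.34 tilt 0.01 t 8.45 open 0.997 F [-0.2 -0.1 -0.9]
[0.53   0.2785 0.225 ] shift [-0.     0.    -0.159] dist 0.12
[ 0.4545 -0.3     0.225 ] shift [ 0.172 -0.759 -0.   ] dist 0.583
[ 0.4545 -0.3     0.088 ] shift [ 0.    -0.     0.183] dist 0.137
```

Emit:
arm_command([
  {"translation": [0, 0, -0.08], "twist": [0, 0, 0], "fingers": 1},
  {"translation": [0, 0, -0.16], "twist": [0, 0, 0], "fingers": 1},
  {"translation": [0.02, -0.08, -0.16], "twist": [0, 0, 0], "fingers": 1},
  {"translation": [0.035, -0.16, -0.16], "twist": [0, 0, 0], "fingers": 1},
  {"translation": [0.055, -0.24, -0.16], "twist": [0, 0, 0], "fingers": 1},
])

```text
time: 9.07
eef_pos: [0.5053, 0.0936, 0.2257]
tcp_rot: [-0.047, 0.999, -0.0, 0.001]
contact_force: [0.3, -0.6, 0.4]
opening: 0.997
finger_force: 0.0
```

Emit:
arm_command([
  {"translation": [0.018, -0.08, 0], "twist": [0, 0, 0], "fingers": 1},
  {"translation": [0.036, -0.16, 0], "twist": [0, 0, 0], "fingers": 1},
  {"translation": [0.054, -0.24, 0], "twist": [0, 0, 0], "fingers": 1},
  {"translation": [0.072, -0.32, 0], "twist": [0, 0, 0], "fingers": 1},
  {"translation": [0.09, -0.4, 0], "twist": [0, 0, 0], "fingers": 1},
])

```text
time: 9.7
eef_pos: [0.4658, -0.2118, 0.2257]
tcp_rot: [-0.046, 0.999, -0.0, 0.0]
contact_force: [0.2, -0.1, 0.3]
opening: 1.0
finger_force: 0.0
```

Emit:
arm_command([
  {"translation": [0.02, -0.08, 0], "twist": [0, 0, 0], "fingers": 1},
  {"translation": [0.027, -0.119, 0], "twist": [0, 0, 0], "fingers": 1},
  {"translation": [0.027, -0.119, 0], "twist": [0, 0, 0], "fingers": 1},
  {"translation": [0.027, -0.119, 0], "twist": [0, 0, 0], "fingers": 1},
])

```text
time: 10.2
eef_pos: [0.4544, -0.2999, 0.2251]
tcp_rot: [-0.047, 0.999, 0.0, -0.0]
contact_force: [0.8, -0.2, -0.6]
opening: 1.001
finger_force: 0.0
```

```bash
python3 - <<'E'
from h import *
plan((.4545,-.300,.088))
c=wrist();save(c,'w3',None,1.25)
for n,X in dict(k=(.4545,-.3,.117),j=(.5265,-.3455,.107),ref=(.511,-.295,.045)).items(): print(n,(proj(c,X)*1.25).round())
E
```

```text
pos [ 0.4544 -0.2999  0.2251] closing 95.34 tilt 0.05 t 10.2 open 1.001 F [ 0.8 -0.2 -0.6]
[ 0.4545 -0.3     0.088 ] shift [-0.    -0.     0.183] dist 0.137
k [401. 245.]
j [335. 323.]
ref [401. 279.]
```

View pics/w3.png

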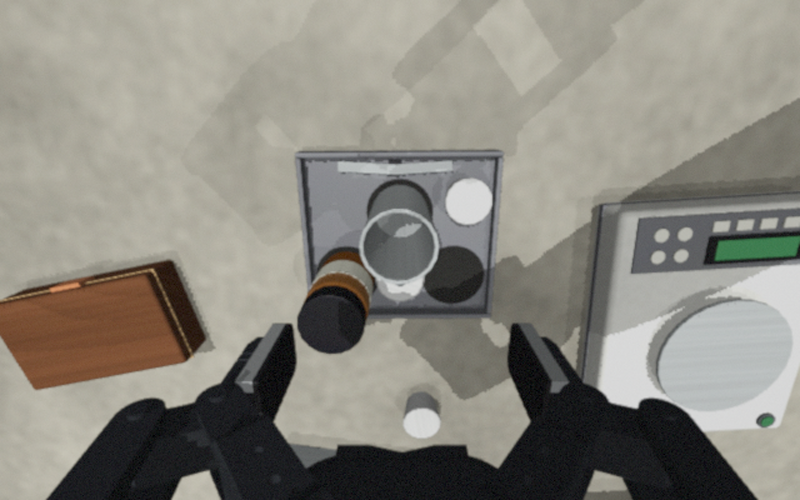

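Beaker rim at (399, 246) and jar lid at (333, 322), both within 2 px of prediction. Proceeding with the beaker.

Emit:
arm_command([
  {"translation": [0, 0, 0.08], "twist": [0, 0, 0], "fingers": 1},
  {"translation": [0, 0, 0.15], "twist": [0, 0, 0], "fingers": 1},
  {"translation": [0, 0, 0.183], "twist": [0, 0, 0], "fingers": 1},
  {"translation": [0, 0, 0.183], "twist": [0, 0, 0], "fingers": 1},
  {"translation": [0, 0, 0.183], "twist": [0, 0, 0], "fingers": 1},
], grip_force=40)

```text
time: 10.88
eef_pos: [0.4555, -0.3006, 0.0897]
tcp_rot: [-0.047, 0.999, -0.001, 0.001]
contact_force: [-0.1, 0.2, 0.4]
opening: 1.001
finger_force: 0.0
```

Emit:
arm_command([
  {"translation": [0, 0, 0], "twist": [0, 0, 0], "fingers": -1},
  {"translation": [0, 0, 0], "twist": [0, 0, 0], "fingers": -1},
  {"translation": [0, 0, 0], "twist": [0, 0, 0], "fingers": -1},
  {"translation": [0, 0, 0], "twist": [0, 0, 0], "fingers": -1},
  {"translation": [0, 0, 0], "twist": [0, 0, 0], "fingers": -1},
])

```text
time: 11.5
eef_pos: [0.4554, -0.3016, 0.0902]
tcp_rot: [-0.046, 0.999, -0.001, 0.001]
contact_force: [-0.1, 0.3, 7.2]
opening: 0.656
finger_force: 42.5
```

Emit:
arm_command([
  {"translation": [0, 0, -0.03], "twist": [0, 0, 0], "fingers": -1},
  {"translation": [0, 0, -0.09], "twist": [0, 0, 0], "fingers": -1},
  {"translation": [0, 0, -0.145], "twist": [0, 0, 0], "fingers": -1},
  {"translation": [-0.002, 0.04, -0.145], "twist": [0, 0, 0], "fingers": -1},
  {"translation": [-0.004, 0.12, -0.145], "twist": [0, 0, 0], "fingers": -1},
], grip_force=50)

```text
time: 12.12
eef_pos: [0.4491, -0.2112, 0.1974]
tcp_rot: [-0.045, 0.999, -0.0, 0.001]
contact_force: [0.8, 0.9, -1.9]
opening: 0.652
finger_force: 53.8
```

Emit:
arm_command([
  {"translation": [-0.003, 0.08, 0], "twist": [0, 0, 0], "fingers": -1},
  {"translation": [-0.006, 0.16, 0], "twist": [0, 0, 0], "fingers": -1},
  {"translation": [-0.009, 0.24, 0], "twist": [0, 0, 0], "fingers": -1},
  {"translation": [-0.012, 0.32, 0], "twist": [0, 0, 0], "fingers": -1},
  {"translation": [-0.015, 0.4, 0], "twist": [0, 0, 0], "fingers": -1},
])

```text
time: 12.75
eef_pos: [0.4315, 0.0908, 0.1965]
tcp_rot: [-0.046, 0.999, -0.0, 0.0]
contact_force: [1.2, -0.5, -1.4]
opening: 0.649
finger_force: 53.8
```

Emit:
arm_command([
  {"translation": [-0.003, 0.08, 0], "twist": [0, 0, 0], "fingers": -1},
  {"translation": [-0.006, 0.16, 0], "twist": [0, 0, 0], "fingers": -1},
  {"translation": [-0.007, 0.21, 0], "twist": [0, 0, 0], "fingers": -1},
  {"translation": [-0.007, 0.225, 0], "twist": [0, 0, 0], "fingers": -1},
  {"translation": [-0.007, 0.225, 0.03], "twist": [0, 0, 0], "fingers": -1},
])

```text
time: 13.38
eef_pos: [0.423, 0.2583, 0.1757]
tcp_rot: [-0.047, 0.999, 0.0, 0.002]
contact_force: [0.0, 0.2, -2.1]
opening: 0.649
finger_force: 54.0
```

Emit:
arm_command([
  {"translation": [0, 0, 0.05], "twist": [0, 0, 0], "fingers": -1},
  {"translation": [0, 0, 0.09], "twist": [0, 0, 0], "fingers": -1},
  {"translation": [0, 0, 0.108], "twist": [0, 0, 0], "fingers": -1},
  {"translation": [0, 0, 0.115], "twist": [0, 0, 0], "fingers": -1},
  {"translation": [0, 0, 0.115], "twist": [0, 0, 0], "fingers": -1},
])

```text
time: 14.0
eef_pos: [0.4233, 0.2575, 0.0896]
tcp_rot: [-0.046, 0.999, 0.0, 0.001]
contact_force: [0.9, 0.0, -1.7]
opening: 0.65
finger_force: 54.0
```

```bash
python3 - <<'E'
from h import *
plan()
c=wrist();save(c,'w4',None,1.0)
E
```

```text
pos [0.4233 0.2575 0.0896] closing 95.29 tilt 0.17 t 14.0 open 0.65 F [ 0.9  0.  -1.7]
```

View pics/w4.png

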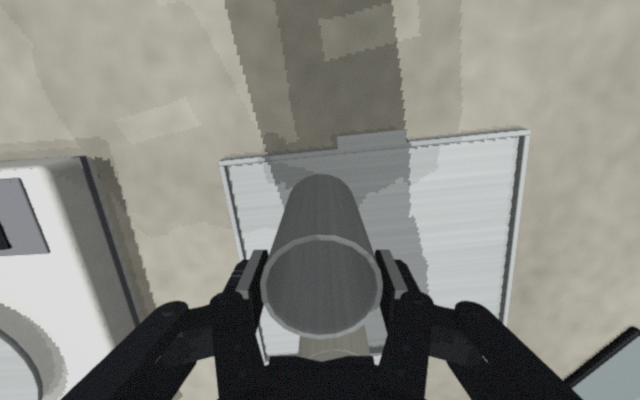

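The beaker is held upright over the tray's near-right part (rim centre about (321, 285)). I'll lower it the last 2 mm and release.

Emit:
arm_command([
  {"translation": [0, 0, 0.002], "twist": [0, 0, 0], "fingers": -1},
  {"translation": [0, 0, 0.002], "twist": [0, 0, 0], "fingers": -1},
])

```text
time: 14.3
eef_pos: [0.4237, 0.2578, 0.0893]
tcp_rot: [-0.047, 0.999, 0.0, 0.002]
contact_force: [-1.8, -2.4, 8.5]
opening: 0.649
finger_force: 54.9
```

Emit:
arm_command([
  {"translation": [0, 0, 0], "twist": [0, 0, 0], "fingers": 1},
  {"translation": [0, 0, 0], "twist": [0, 0, 0], "fingers": 1},
  {"translation": [0, 0, 0], "twist": [0, 0, 0], "fingers": 1},
  {"translation": [0, 0, -0.02], "twist": [0, 0, 0], "fingers": 1},
  {"translation": [0, 0, -0.1], "twist": [0, 0, 0], "fingers": 1},
])

```text
time: 14.92
eef_pos: [0.4192, 0.2565, 0.1592]
tcp_rot: [-0.046, 0.999, -0.001, -0.004]
contact_force: [0.7, 0.2, 0.6]
opening: 0.998
finger_force: 0.0
```

```bash
python3 - <<'E'
from h import *
plan((.5262,-.3455,.21),(.5262,-.3455,.078))
E
```

```text
pos [0.4192 0.2565 0.1592] closing 95.33 tilt 0.52 t 14.925 open 0.998 F [0.7 0.2 0.6]
[ 0.5262 -0.3455  0.21  ] shift [-0.067 -0.813 -0.067] dist 0.614
[ 0.5262 -0.3455  0.078 ] shift [-0.002  0.     0.176] dist 0.132
```

Emit:
arm_command([
  {"translation": [0, 0, -0.065], "twist": [0, 0, 0], "fingers": 1},
  {"translation": [-0.006, -0.08, -0.065], "twist": [0, 0, 0], "fingers": 1},
  {"translation": [-0.012, -0.16, -0.065], "twist": [0, 0, 0], "fingers": 1},
  {"translation": [-0.018, -0.24, -0.065], "twist": [0, 0, 0], "fingers": 1},
  {"translation": [-0.024, -0.32, -0.065], "twist": [0, 0, 0], "fingers": 1},
])

```text
time: 15.55
eef_pos: [0.4624, 0.0185, 0.2117]
tcp_rot: [-0.047, 0.999, -0.0, 0.001]
contact_force: [1.7, 0.2, -0.7]
opening: 0.998
finger_force: 0.0
```

Emit:
arm_command([
  {"translation": [-0.006, -0.08, 0], "twist": [0, 0, 0], "fingers": 1},
  {"translation": [-0.012, -0.16, 0], "twist": [0, 0, 0], "fingers": 1},
  {"translation": [-0.018, -0.24, 0], "twist": [0, 0, 0], "fingers": 1},
  {"translation": [-0.024, -0.32, 0], "twist": [0, 0, 0], "fingers": 1},
  {"translation": [-0.03, -0.4, 0], "twist": [0, 0, 0], "fingers": 1},
])

```text
time: 16.18
eef_pos: [0.5127, -0.2785, 0.2116]
tcp_rot: [-0.046, 0.999, -0.0, 0.001]
contact_force: [1.8, 0.0, -0.5]
opening: 1.002
finger_force: 0.0
```

Emit:
arm_command([
  {"translation": [-0.009, -0.07, 0], "twist": [0, 0, 0], "fingers": 1},
  {"translation": [-0.009, -0.094, 0], "twist": [0, 0, 0], "fingers": 1},
  {"translation": [-0.009, -0.094, 0], "twist": [0, 0, 0], "fingers": 1},
  {"translation": [-0.009, -0.094, 0], "twist": [0, 0, 0], "fingers": 1},
])

```text
time: 16.68
eef_pos: [0.5256, -0.3443, 0.2105]
tcp_rot: [-0.047, 0.999, 0.0, -0.0]
contact_force: [0.2, 0.1, 0.1]
opening: 1.002
finger_force: 0.0
```

```bash
python3 - <<'E'
from h import *
plan((.5262,-.3455,.078))
E
```

```text
pos [ 0.5256 -0.3443  0.2105] closing 95.4 tilt 0.05 t 16.675 open 1.002 F [0.2 0.1 0.1]
[ 0.5262 -0.3455  0.078 ] shift [-0.001 -0.002  0.177] dist 0.132
```

Emit:
arm_command([
  {"translation": [0, 0, 0.08], "twist": [0, 0, 0], "fingers": 1},
  {"translation": [0, 0, 0.14], "twist": [0, 0, 0], "fingers": 1},
  {"translation": [0, 0, 0.177], "twist": [0, 0, 0], "fingers": 1},
  {"translation": [0, 0, 0.177], "twist": [0, 0, 0], "fingers": 1},
  {"translation": [0, 0, 0.177], "twist": [0, 0, 0], "fingers": 1},
], grip_force=40)

```text
time: 17.3
eef_pos: [0.5267, -0.3457, 0.0795]
tcp_rot: [-0.047, 0.999, -0.001, 0.001]
contact_force: [0.8, 0.4, 0.5]
opening: 1.001
finger_force: 0.0
```

Emit:
arm_command([
  {"translation": [0, 0, 0], "twist": [0, 0, 0], "fingers": -1},
  {"translation": [0, 0, 0], "twist": [0, 0, 0], "fingers": -1},
  {"translation": [0, 0, 0], "twist": [0, 0, 0], "fingers": -1},
  {"translation": [0, 0, 0], "twist": [0, 0, 0], "fingers": -1},
  {"translation": [0, 0, 0], "twist": [0, 0, 0], "fingers": -1},
])

```text
time: 17.92
eef_pos: [0.527, -0.3477, 0.0802]
tcp_rot: [-0.046, 0.999, -0.002, 0.002]
contact_force: [0.5, -1.4, 6.5]
opening: 0.613
finger_force: 42.7
```

Emit:
arm_command([
  {"translation": [0, 0, -0.03], "twist": [0, 0, 0], "fingers": -1},
  {"translation": [0, 0, -0.09], "twist": [0, 0, 0], "fingers": -1},
  {"translation": [0, 0, -0.16], "twist": [0, 0, 0], "fingers": -1},
  {"translation": [0, 0, -0.215], "twist": [0, 0, 0], "fingers": -1},
  {"translation": [0, 0.04, -0.215], "twist": [0, 0, 0], "fingers": -1},
], grip_force=65)

```text
time: 18.55
eef_pos: [0.5242, -0.3182, 0.2436]
tcp_rot: [-0.045, 0.999, -0.003, 0.003]
contact_force: [0.2, 0.7, -2.6]
opening: 0.607
finger_force: 68.1
```

Emit:
arm_command([
  {"translation": [0, 0.08, 0], "twist": [0, 0, 0], "fingers": -1},
  {"translation": [0, 0.16, 0], "twist": [0, 0, 0], "fingers": -1},
  {"translation": [0, 0.24, 0], "twist": [0, 0, 0], "fingers": -1},
  {"translation": [0, 0.32, 0], "twist": [0, 0, 0], "fingers": -1},
  {"translation": [0, 0.4, 0], "twist": [0, 0, 0], "fingers": -1},
])

```text
time: 19.18
eef_pos: [0.4937, -0.0152, 0.2378]
tcp_rot: [-0.046, 0.999, 0.001, -0.001]
contact_force: [0.3, 0.6, -2.4]
opening: 0.603
finger_force: 68.1
```

Emit:
arm_command([
  {"translation": [0, 0.08, 0], "twist": [0, 0, 0], "fingers": -1},
  {"translation": [0, 0.16, 0], "twist": [0, 0, 0], "fingers": -1},
  {"translation": [0, 0.24, 0], "twist": [0, 0, 0], "fingers": -1},
  {"translation": [0, 0.32, 0], "twist": [0, 0, 0], "fingers": -1},
  {"translation": [0, 0.4, 0], "twist": [0, 0, 0], "fingers": -1},
])

```text
time: 19.8
eef_pos: [0.4658, 0.2831, 0.2379]
tcp_rot: [-0.046, 0.999, -0.0, -0.001]
contact_force: [1.1, 0.1, -2.1]
opening: 0.605
finger_force: 68.1
```

Emit:
arm_command([
  {"translation": [0, 0.06, 0], "twist": [0, 0, 0], "fingers": -1},
  {"translation": [0, 0.087, 0], "twist": [0, 0, 0], "fingers": -1},
  {"translation": [0, 0.087, 0], "twist": [0, 0, 0], "fingers": -1},
  {"translation": [0, 0.087, 0.03], "twist": [0, 0, 0], "fingers": -1},
  {"translation": [0, 0.087, 0.08], "twist": [0, 0, 0], "fingers": -1},
])

```text
time: 20.42
eef_pos: [0.4626, 0.3452, 0.1799]
tcp_rot: [-0.046, 0.999, 0.0, 0.002]
contact_force: [-0.4, -0.4, -1.8]
opening: 0.607
finger_force: 68.3
```

Emit:
arm_command([
  {"translation": [0, 0, 0.06], "twist": [0, 0, 0], "fingers": -1},
  {"translation": [0, 0, 0.11], "twist": [0, 0, 0], "fingers": -1},
  {"translation": [0, 0, 0.128], "twist": [0, 0, 0], "fingers": -1},
  {"translation": [0, 0, 0.135], "twist": [0, 0, 0], "fingers": -1},
  {"translation": [0, 0, 0.135], "twist": [0, 0, 0], "fingers": -1},
])

```text
time: 21.05
eef_pos: [0.4627, 0.3461, 0.0795]
tcp_rot: [-0.046, 0.999, 0.001, 0.001]
contact_force: [-0.6, -0.1, -2.0]
opening: 0.609
finger_force: 68.3
```

Emit:
arm_command([
  {"translation": [0, 0, 0.002], "twist": [0, 0, 0], "fingers": -1},
  {"translation": [0, 0, 0.003], "twist": [0, 0, 0], "fingers": -1},
  {"translation": [0, 0, 0.003], "twist": [0, 0, 0], "fingers": 1},
  {"translation": [0, 0, 0.003], "twist": [0, 0, 0], "fingers": 1},
  {"translation": [0, 0, 0.003], "twist": [0, 0, 0], "fingers": 1},
])

```text
time: 21.68
eef_pos: [0.461, 0.3463, 0.0752]
tcp_rot: [-0.046, 0.999, 0.0, -0.0]
contact_force: [-0.1, -0.2, 0.1]
opening: 0.998
finger_force: 0.0
```

Emit:
arm_command([
  {"translation": [0, 0, 0], "twist": [0, 0, 0], "fingers": 1},
  {"translation": [0, 0, -0.04], "twist": [0, 0, 0], "fingers": 1},
  {"translation": [0, 0, -0.12], "twist": [0, 0, 0], "fingers": 1},
  {"translation": [0, 0, -0.2], "twist": [0, 0, 0], "fingers": 1},
  {"translation": [0, 0, -0.2], "twist": [0, 0, 0], "fingers": 1},
])

```text
time: 22.3
eef_pos: [0.4642, 0.348, 0.2326]
tcp_rot: [-0.047, 0.999, 0.003, 0.006]
contact_force: [1.1, 0.6, 0.9]
opening: 0.999
finger_force: 0.0
```

```bash
python3 - <<'E'
from h import *
plan((.511,-.295,.225),(.511,-.295,.016))
c=wrist();save(c,'w5',None,1.0)
t=read_camera('top');save(t,'t5',(130,290,130,500),2.1)
E
```

```text
pos [0.4642 0.348  0.2326] closing 95.34 tilt 0.76 t 22.3 open 0.999 F [1.1 0.6 0.9]
[ 0.511 -0.295  0.225] shift [ 0.018 -0.86   0.006] dist 0.645
[ 0.511 -0.295  0.016] shift [ 0.003 -0.001  0.279] dist 0.209
```

View pics/w5.png

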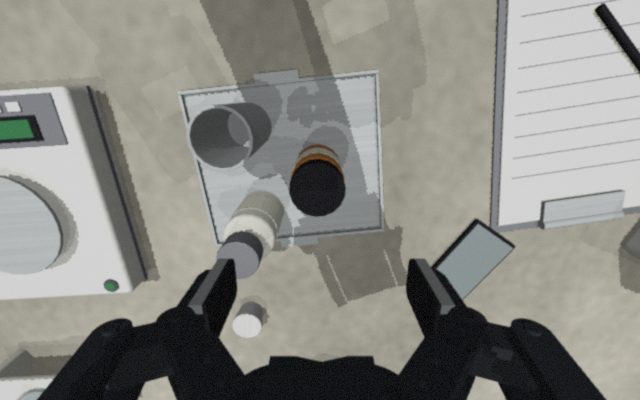

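View pics/t5.png

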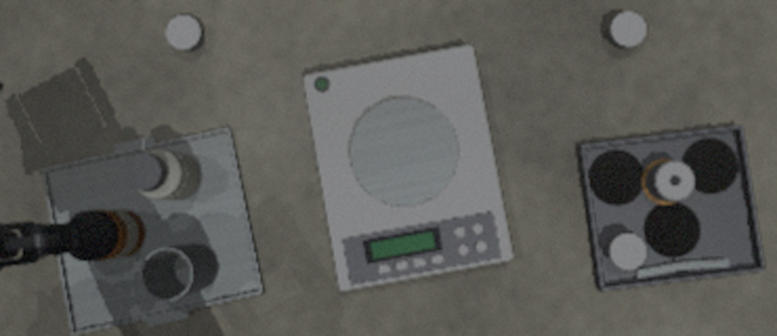

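The wrist view shows jar, bottle and beaker all standing in the tray. The top view shows the three bare pads at (615,177), (711,165), (672,230) and the reference top at (675,181).

```bash
python3 - <<'E'
from h import *
c=read_camera('top')
P=lambda x,y:(130+y/2.1-.25,130+x/2.1-.25)
for n,p,z in[('padB',(615,177),.005),('padJ',(711,165),.005),('padK',(672,230),.005),('ref',(675,181),.045),('pan',(404,151),.075)]: print(n,at_z(c,P(*p),z).round(4))
plan((.511,-.295,.225),p=(.4605,.346,.2265))
E
```

```text
padB [ 0.5175 -0.2394  0.005 ]
padJ [ 0.5289 -0.3522  0.005 ]
padK [ 0.4541 -0.3028  0.005 ]
ref [ 0.51  -0.297  0.045]
pan [0.5493 0.0066 0.075 ]
pos [0.4605 0.346  0.2241] closing 95.33 tilt 0.11 t 22.45 open 0.996 F [-0.5 -0.4 -0. ]
[ 0.511 -0.295  0.225] shift [ 0.012 -0.857  0.003] dist 0.643
```

Emit:
arm_command([
  {"translation": [0.001, -0.08, 0], "twist": [0, 0, 0], "fingers": 1},
  {"translation": [0.002, -0.16, 0], "twist": [0, 0, 0], "fingers": 1},
  {"translation": [0.004, -0.24, 0], "twist": [0, 0, 0], "fingers": 1},
  {"translation": [0.005, -0.32, 0], "twist": [0, 0, 0], "fingers": 1},
  {"translation": [0.006, -0.4, 0], "twist": [0, 0, 0], "fingers": 1},
], grip_force=40)

```text
time: 23.08
eef_pos: [0.483, 0.0455, 0.2227]
tcp_rot: [-0.047, 0.999, 0.0, -0.002]
contact_force: [0.6, -0.8, 0.0]
opening: 1.003
finger_force: 0.0
```

Emit:
arm_command([
  {"translation": [0.001, -0.08, 0], "twist": [0, 0, 0], "fingers": 1},
  {"translation": [0.002, -0.16, 0], "twist": [0, 0, 0], "fingers": 1},
  {"translation": [0.004, -0.24, 0], "twist": [0, 0, 0], "fingers": 1},
  {"translation": [0.005, -0.32, 0], "twist": [0, 0, 0], "fingers": 1},
  {"translation": [0.006, -0.4, 0], "twist": [0, 0, 0], "fingers": 1},
])

```text
time: 23.7
eef_pos: [0.5067, -0.2532, 0.2224]
tcp_rot: [-0.046, 0.999, 0.002, -0.002]
contact_force: [0.5, -0.1, 0.7]
opening: 0.996
finger_force: 0.0
```

Emit:
arm_command([
  {"translation": [0, -0.058, 0], "twist": [0, 0, 0], "fingers": 1},
  {"translation": [0, -0.058, 0.07], "twist": [0, 0, 0], "fingers": 1},
  {"translation": [0, -0.058, 0.14], "twist": [0, 0, 0], "fingers": 1},
  {"translation": [0, -0.058, 0.14], "twist": [0, 0, 0], "fingers": 1},
  {"translation": [0, -0.058, 0.14], "twist": [0, 0, 0], "fingers": 1},
])

```text
time: 24.32
eef_pos: [0.5122, -0.2954, 0.1208]
tcp_rot: [-0.047, 0.999, -0.0, 0.0]
contact_force: [-0.1, -0.0, 1.2]
opening: 0.997
finger_force: 0.0
```

```bash
python3 - <<'E'
from h import *
plan((.511,-.296,.015))
c=wrist();save(c,'w6',None,1.25)
print((proj(c,(.511,-.296,.045))*1.25).round(),(proj(c,(.511,-.306,.045))*1.25).round())
E
```

```text
pos [ 0.5122 -0.2954  0.1208] closing 95.34 tilt 0.0 t 24.325 open 0.997 F [-0.1 -0.   1.2]
[ 0.511 -0.296  0.015] shift [ 0.002 -0.001  0.141] dist 0.106
[400. 260.] [384. 258.]
```

View pics/w6.png

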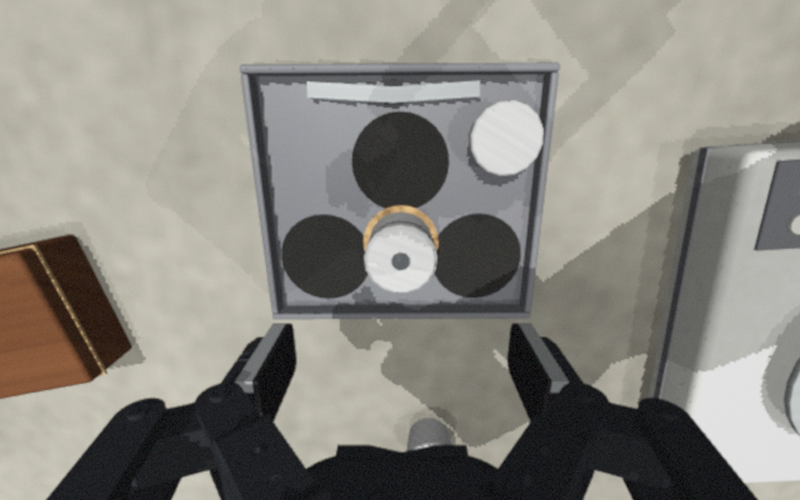

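The reference dot at (400, 261) matches the prediction (400, 260). The pads are centred at (326,256), (477,256) and (400,160). I'll compute the pad positions from this view, then grasp.

```bash
python3 - <<'E'
from h import *
c=wrist()
for n,p in dict(J=(326,256),B=(477,256),K=(400,160)).items(): print(n,at_z(c,((p[1]+.5)/1.25-.5,(p[0]+.5)/1.25-.5),.005).round(4))
E
```

```text
J [ 0.5298 -0.3505  0.005 ]
B [ 0.5193 -0.2395  0.005 ]
K [ 0.4557 -0.3024  0.005 ]
```

Emit:
arm_command([
  {"translation": [0.001, -0.001, 0.07], "twist": [0, 0, 0], "fingers": 1},
  {"translation": [0.001, -0.001, 0.12], "twist": [0, 0, 0], "fingers": 1},
  {"translation": [0.001, -0.001, 0.137], "twist": [0, 0, 0], "fingers": 1},
  {"translation": [0.001, -0.001, 0.137], "twist": [0, 0, 0], "fingers": 1},
  {"translation": [0.001, -0.001, 0.137], "twist": [0, 0, 0], "fingers": 1},
])

```text
time: 25.05
eef_pos: [0.5129, -0.2973, 0.0202]
tcp_rot: [-0.047, 0.999, -0.002, 0.002]
contact_force: [0.2, 0.5, 0.7]
opening: 1.0
finger_force: 0.0
```

Emit:
arm_command([
  {"translation": [0, 0, 0], "twist": [0, 0, 0], "fingers": -1},
  {"translation": [0, 0, 0], "twist": [0, 0, 0], "fingers": -1},
  {"translation": [0, 0, 0], "twist": [0, 0, 0], "fingers": -1},
  {"translation": [0, 0, 0], "twist": [0, 0, 0], "fingers": -1},
  {"translation": [0, 0, 0], "twist": [0, 0, 0], "fingers": -1},
])

```text
time: 25.68
eef_pos: [0.5118, -0.2964, 0.0188]
tcp_rot: [-0.046, 0.999, -0.0, 0.0]
contact_force: [-1.0, 0.5, 5.8]
opening: 0.526
finger_force: 41.5
```

```bash
python3 - <<'E'
from h import *
plan((.511,-.296,.166),(.5485,.0067,.166),p=(.511,-.296,.016))
E
```

```text
pos [ 0.5118 -0.2964  0.0188] closing 95.33 tilt 0.07 t 25.675 open 0.526 F [-1.   0.5  5.8]
[ 0.511 -0.296  0.166] shift [-0.  -0.  -0.2] dist 0.15
[0.5485 0.0067 0.166 ] shift [-0.087  0.397 -0.   ] dist 0.305
```

Emit:
arm_command([
  {"translation": [0, 0, -0.04], "twist": [0, 0, 0], "fingers": -1},
  {"translation": [0, 0, -0.12], "twist": [0, 0, 0], "fingers": -1},
  {"translation": [0, 0, -0.2], "twist": [0, 0, 0], "fingers": -1},
  {"translation": [-0.009, 0.04, -0.2], "twist": [0, 0, 0], "fingers": -1},
  {"translation": [-0.026, 0.12, -0.2], "twist": [0, 0, 0], "fingers": -1},
], grip_force=60)

```text
time: 26.3
eef_pos: [0.5224, -0.2054, 0.1682]
tcp_rot: [-0.045, 0.999, -0.001, 0.001]
contact_force: [0.5, 0.6, -2.8]
opening: 0.524
finger_force: 61.7
```

Emit:
arm_command([
  {"translation": [-0.018, 0.08, 0], "twist": [0, 0, 0], "fingers": -1},
  {"translation": [-0.035, 0.16, 0], "twist": [0, 0, 0], "fingers": -1},
  {"translation": [-0.052, 0.24, 0], "twist": [0, 0, 0], "fingers": -1},
  {"translation": [-0.061, 0.277, 0], "twist": [0, 0, 0], "fingers": -1},
  {"translation": [-0.061, 0.277, 0], "twist": [0, 0, 0], "fingers": -1},
])

```text
time: 26.92
eef_pos: [0.5478, 0.0085, 0.1665]
tcp_rot: [-0.048, 0.999, 0.0, -0.001]
contact_force: [-1.3, -0.4, -1.2]
opening: 0.513
finger_force: 61.8
```

Emit:
arm_command([
  {"translation": [0, 0, 0], "twist": [0, 0, 0], "fingers": -1},
  {"translation": [0, 0, 0.05], "twist": [0, 0, 0], "fingers": -1},
  {"translation": [0, 0, 0.09], "twist": [0, 0, 0], "fingers": -1},
  {"translation": [0, 0, 0.1], "twist": [0, 0, 0], "fingers": -1},
  {"translation": [0, 0, 0.1], "twist": [0, 0, 0], "fingers": -1},
])

```text
time: 27.55
eef_pos: [0.5486, 0.0056, 0.0926]
tcp_rot: [-0.046, 0.999, -0.0, -0.0]
contact_force: [0.5, -1.1, -2.8]
opening: 0.517
finger_force: 61.8
```

```bash
python3 - <<'E'
from h import *
plan()
c=wrist();save(c,'w7',None,1.25)
print((proj(c,(.548,.0067,.075))*1.25).round())
E
```

```text
pos [0.5486 0.0056 0.0926] closing 95.25 tilt 0.03 t 27.55 open 0.517 F [ 0.5 -1.1 -2.8]
[404. 304.]
```

View pics/w7.png

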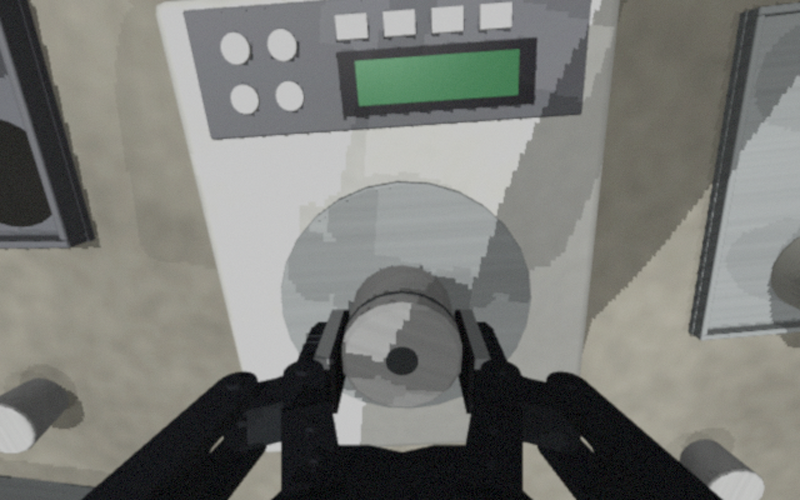

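The piece hangs upright over the pan. The pan centre, about (405, 303), agrees with the prediction (404, 304). I'll finish lowering.

Emit:
arm_command([
  {"translation": [0, 0, 0.003], "twist": [0, 0, 0], "fingers": -1},
  {"translation": [0, 0, 0.005], "twist": [0, 0, 0], "fingers": -1},
  {"translation": [0, 0, 0.006], "twist": [0, 0, 0], "fingers": -1},
  {"translation": [0, 0, 0.006], "twist": [0, 0, 0], "fingers": -1},
])

```text
time: 28.1
eef_pos: [0.5489, 0.0064, 0.0889]
tcp_rot: [-0.047, 0.999, -0.0, 0.0]
contact_force: [-1.5, 0.2, 2.1]
opening: 0.52
finger_force: 62.2
```

Emit:
arm_command([
  {"translation": [0, 0, 0], "twist": [0, 0, 0], "fingers": 1},
  {"translation": [0, 0, 0], "twist": [0, 0, 0], "fingers": 1},
  {"translation": [0, 0, 0], "twist": [0, 0, 0], "fingers": 1},
  {"translation": [0, 0, 0], "twist": [0, 0, 0], "fingers": 1},
  {"translation": [0, 0, -0.03], "twist": [0, 0, 0], "fingers": 1},
], grip_force=40)

```text
time: 28.72
eef_pos: [0.5468, 0.0067, 0.1087]
tcp_rot: [-0.046, 0.999, 0.001, -0.002]
contact_force: [0.4, 0.7, -0.1]
opening: 0.999
finger_force: 0.0
```

Emit:
arm_command([
  {"translation": [0, 0, -0.08], "twist": [0, 0, 0], "fingers": 1},
  {"translation": [0, 0, -0.16], "twist": [0, 0, 0], "fingers": 1},
  {"translation": [0, 0, -0.16], "twist": [0, 0, 0], "fingers": 1},
  {"translation": [0, 0, -0.16], "twist": [0, 0, 0], "fingers": 1},
])

```text
time: 29.22
eef_pos: [0.5483, 0.0065, 0.2303]
tcp_rot: [-0.046, 0.999, 0.0, -0.0]
contact_force: [0.1, 0.1, -0.8]
opening: 0.998
finger_force: 0.0
```

```bash
python3 - <<'E'
from h import *
plan((.4615,.3465,.23),(.4615,.3465,.077),(.4615,.3465,.24),(.5275,-.348,.24))
c=wrist();save(c,'w8',None,1.25)
print((proj(c,(.548,.0067,.075))*1.25).round(),(proj(c,(.548,.0067,.115))*1.25).round())
E
```

```text
pos [0.5483 0.0065 0.2303] closing 95.33 tilt 0.01 t 29.225 open 0.998 F [ 0.1  0.1 -0.8]
[0.4615 0.3465 0.23  ] shift [0.073 0.462 0.   ] dist 0.351
[0.4615 0.3465 0.077 ] shift [-0.    -0.     0.204] dist 0.153
[0.4615 0.3465 0.24  ] shift [ 0.     0.    -0.217] dist 0.163
[ 0.5275 -0.348   0.24  ] shift [-0.002 -0.93  -0.   ] dist 0.698
[401. 227.] [401. 242.]
```

View pics/w8.png

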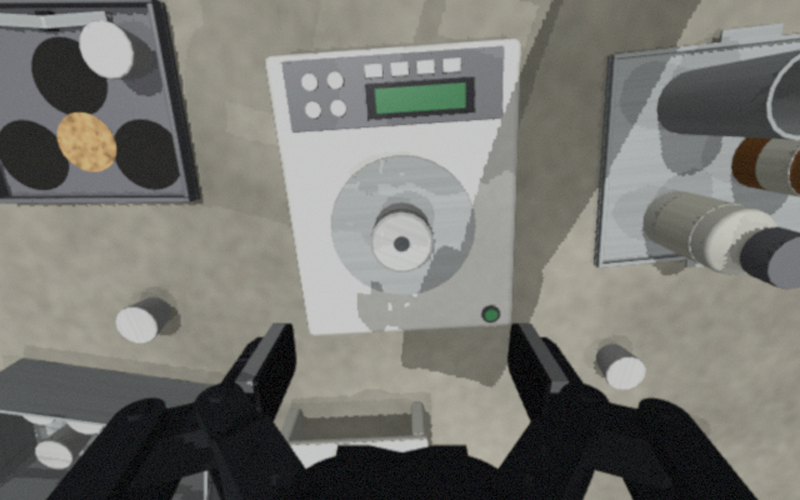

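The reference stands centred on the pan (dot at (401, 243), predicted (401, 242)). Next is the jar's return.

Emit:
arm_command([
  {"translation": [0.013, 0.08, 0], "twist": [0, 0, 0], "fingers": 1},
  {"translation": [0.025, 0.16, 0], "twist": [0, 0, 0], "fingers": 1},
  {"translation": [0.038, 0.24, 0], "twist": [0, 0, 0], "fingers": 1},
  {"translation": [0.05, 0.32, 0], "twist": [0, 0, 0], "fingers": 1},
  {"translation": [0.063, 0.4, 0], "twist": [0, 0, 0], "fingers": 1},
])

```text
time: 29.9
eef_pos: [0.4718, 0.3021, 0.2279]
tcp_rot: [-0.046, 0.999, -0.001, -0.002]
contact_force: [1.2, -0.1, -0.3]
opening: 0.996
finger_force: 0.0
```

Emit:
arm_command([
  {"translation": [0.01, 0.062, 0], "twist": [0, 0, 0], "fingers": 1},
  {"translation": [0.01, 0.062, 0], "twist": [0, 0, 0], "fingers": 1},
  {"translation": [0.01, 0.062, 0], "twist": [0, 0, 0], "fingers": 1},
  {"translation": [0.01, 0.062, 0.06], "twist": [0, 0, 0], "fingers": 1},
  {"translation": [0.01, 0.062, 0.12], "twist": [0, 0, 0], "fingers": 1},
])

```text
time: 30.52
eef_pos: [0.4626, 0.345, 0.1395]
tcp_rot: [-0.045, 0.999, 0.0, 0.0]
contact_force: [-0.5, 0.2, -0.3]
opening: 1.005
finger_force: 0.0
```

Emit:
arm_command([
  {"translation": [0, 0, 0.06], "twist": [0, 0, 0], "fingers": 1},
  {"translation": [0, 0, 0.084], "twist": [0, 0, 0], "fingers": 1},
  {"translation": [0, 0, 0.084], "twist": [0, 0, 0], "fingers": 1},
  {"translation": [0, 0, 0.084], "twist": [0, 0, 0], "fingers": 1},
])

```text
time: 31.02
eef_pos: [0.4634, 0.3468, 0.0797]
tcp_rot: [-0.046, 0.999, 0.001, 0.002]
contact_force: [-0.4, 0.2, -0.6]
opening: 0.997
finger_force: 0.0
```

Emit:
arm_command([
  {"translation": [0, 0, 0], "twist": [0, 0, 0], "fingers": -1},
  {"translation": [0, 0, 0], "twist": [0, 0, 0], "fingers": -1},
  {"translation": [0, 0, 0], "twist": [0, 0, 0], "fingers": -1},
  {"translation": [0, 0, 0], "twist": [0, 0, 0], "fingers": -1},
  {"translation": [0, 0, 0], "twist": [0, 0, 0], "fingers": -1},
])

```text
time: 31.65
eef_pos: [0.463, 0.3466, 0.0795]
tcp_rot: [-0.047, 0.999, 0.0, 0.001]
contact_force: [-0.2, -2.4, 6.3]
opening: 0.618
finger_force: 42.3
```

Emit:
arm_command([
  {"translation": [0, 0, -0.03], "twist": [0, 0, 0], "fingers": -1},
  {"translation": [0, 0, -0.09], "twist": [0, 0, 0], "fingers": -1},
  {"translation": [0, 0, -0.16], "twist": [0, 0, 0], "fingers": -1},
  {"translation": [0, 0, -0.215], "twist": [0, 0, 0], "fingers": -1},
  {"translation": [0, -0.04, -0.215], "twist": [0, 0, 0], "fingers": -1},
], grip_force=65)

```text
time: 32.28
eef_pos: [0.4663, 0.3185, 0.2438]
tcp_rot: [-0.048, 0.999, 0.002, 0.004]
contact_force: [0.0, -1.8, -2.9]
opening: 0.605
finger_force: 68.3
```

Emit:
arm_command([
  {"translation": [0, -0.08, 0], "twist": [0, 0, 0], "fingers": -1},
  {"translation": [0, -0.16, 0], "twist": [0, 0, 0], "fingers": -1},
  {"translation": [0, -0.24, 0], "twist": [0, 0, 0], "fingers": -1},
  {"translation": [0, -0.32, 0], "twist": [0, 0, 0], "fingers": -1},
  {"translation": [0, -0.4, 0], "twist": [0, 0, 0], "fingers": -1},
])

```text
time: 32.9
eef_pos: [0.4919, 0.0163, 0.2383]
tcp_rot: [-0.047, 0.999, 0.0, -0.0]
contact_force: [0.8, -0.3, -1.6]
opening: 0.607
finger_force: 68.4
```

Emit:
arm_command([
  {"translation": [0, -0.08, 0], "twist": [0, 0, 0], "fingers": -1},
  {"translation": [0, -0.16, 0], "twist": [0, 0, 0], "fingers": -1},
  {"translation": [0, -0.24, 0], "twist": [0, 0, 0], "fingers": -1},
  {"translation": [0, -0.32, 0], "twist": [0, 0, 0], "fingers": -1},
  {"translation": [0, -0.4, 0], "twist": [0, 0, 0], "fingers": -1},
])

```text
time: 33.52
eef_pos: [0.5201, -0.2824, 0.2381]
tcp_rot: [-0.046, 0.999, 0.001, -0.0]
contact_force: [0.5, 0.3, -1.7]
opening: 0.606
finger_force: 68.4
```

Emit:
arm_command([
  {"translation": [-0.002, -0.06, 0], "twist": [0, 0, 0], "fingers": -1},
  {"translation": [-0.002, -0.09, 0], "twist": [0, 0, 0], "fingers": -1},
  {"translation": [-0.002, -0.09, 0], "twist": [0, 0, 0], "fingers": -1},
  {"translation": [-0.002, -0.09, 0.03], "twist": [0, 0, 0], "fingers": -1},
  {"translation": [-0.002, -0.09, 0.08], "twist": [0, 0, 0], "fingers": -1},
])

```text
time: 34.15
eef_pos: [0.5293, -0.3467, 0.1802]
tcp_rot: [-0.047, 0.999, -0.001, 0.002]
contact_force: [0.9, 0.1, -1.9]
opening: 0.606
finger_force: 68.5
```

```bash
python3 - <<'E'
from h import *
plan((.5275,-.348,.078))
E
```

```text
pos [ 0.5293 -0.3467  0.1802] closing 95.43 tilt 0.22 t 34.15 open 0.606 F [ 0.9  0.1 -1.9]
[ 0.5275 -0.348   0.078 ] shift [ 0.003 -0.001  0.136] dist 0.102
```

Emit:
arm_command([
  {"translation": [0.001, 0, 0.06], "twist": [0, 0, 0], "fingers": -1},
  {"translation": [0.001, 0, 0.11], "twist": [0, 0, 0], "fingers": -1},
  {"translation": [0.001, 0, 0.126], "twist": [0, 0, 0], "fingers": -1},
  {"translation": [0.001, 0, 0.133], "twist": [0, 0, 0], "fingers": -1},
  {"translation": [0.001, 0, 0.133], "twist": [0, 0, 0], "fingers": -1},
])

```text
time: 34.78
eef_pos: [0.5287, -0.3484, 0.0812]
tcp_rot: [-0.047, 0.999, -0.001, 0.001]
contact_force: [0.2, -0.2, -1.7]
opening: 0.607
finger_force: 68.5
```

Emit:
arm_command([
  {"translation": [0, 0, 0.001], "twist": [0, 0, 0], "fingers": -1},
  {"translation": [0, 0, 0.002], "twist": [0, 0, 0], "fingers": -1},
])

```text
time: 35.02
eef_pos: [0.5289, -0.349, 0.0807]
tcp_rot: [-0.046, 0.999, -0.001, 0.002]
contact_force: [-0.6, 2.0, 9.3]
opening: 0.608
finger_force: 69.5
```

Emit:
arm_command([
  {"translation": [0, 0, 0], "twist": [0, 0, 0], "fingers": 1},
  {"translation": [0, 0, 0], "twist": [0, 0, 0], "fingers": 1},
  {"translation": [0, 0, 0], "twist": [0, 0, 0], "fingers": 1},
  {"translation": [0, 0, 0], "twist": [0, 0, 0], "fingers": 1},
  {"translation": [0, 0, -0.03], "twist": [0, 0, 0], "fingers": 1},
], grip_force=40)

```text
time: 35.65
eef_pos: [0.5259, -0.3468, 0.0977]
tcp_rot: [-0.046, 0.999, 0.002, -0.002]
contact_force: [1.0, -0.0, 0.4]
opening: 1.001
finger_force: 0.0
```

Emit:
arm_command([
  {"translation": [0, 0, -0.08], "twist": [0, 0, 0], "fingers": 1},
  {"translation": [0, 0, -0.17], "twist": [0, 0, 0], "fingers": 1},
  {"translation": [-0.008, 0.08, -0.17], "twist": [0, 0, 0], "fingers": 1},
  {"translation": [-0.016, 0.16, -0.17], "twist": [0, 0, 0], "fingers": 1},
  {"translation": [-0.024, 0.24, -0.17], "twist": [0, 0, 0], "fingers": 1},
])

```text
time: 36.28
eef_pos: [0.5284, -0.1656, 0.2278]
tcp_rot: [-0.046, 0.999, -0.0, 0.0]
contact_force: [0.5, 0.5, 0.3]
opening: 0.999
finger_force: 0.0
```

Emit:
arm_command([
  {"translation": [-0.008, 0.08, 0], "twist": [0, 0, 0], "fingers": 1},
  {"translation": [-0.016, 0.16, 0], "twist": [0, 0, 0], "fingers": 1},
  {"translation": [-0.024, 0.24, 0], "twist": [0, 0, 0], "fingers": 1},
  {"translation": [-0.032, 0.32, 0], "twist": [0, 0, 0], "fingers": 1},
  {"translation": [-0.04, 0.4, 0], "twist": [0, 0, 0], "fingers": 1},
])

```text
time: 36.9
eef_pos: [0.5303, 0.1363, 0.2277]
tcp_rot: [-0.046, 0.999, -0.0, 0.0]
contact_force: [0.9, -0.2, -0.9]
opening: 1.002
finger_force: 0.0
```

Emit:
arm_command([
  {"translation": [-0.008, 0.08, 0], "twist": [0, 0, 0], "fingers": 1},
  {"translation": [-0.016, 0.16, 0], "twist": [0, 0, 0], "fingers": 1},
  {"translation": [-0.017, 0.191, 0], "twist": [0, 0, 0], "fingers": 1},
  {"translation": [-0.017, 0.191, 0], "twist": [0, 0, 0], "fingers": 1},
  {"translation": [-0.017, 0.191, 0], "twist": [0, 0, 0], "fingers": 1},
])

```text
time: 37.52
eef_pos: [0.5299, 0.2775, 0.2273]
tcp_rot: [-0.046, 0.999, -0.0, -0.0]
contact_force: [0.1, -0.1, -0.7]
opening: 1.004
finger_force: 0.0
```

```bash
python3 - <<'E'
from h import *
plan((.53,.2785,.1055))
c=wrist();save(c,'w9',None,1.0)
print(proj(c,(.53,.278,.134)).round())
E
```

```text
pos [0.5299 0.2775 0.2273] closing 95.31 tilt 0.04 t 37.525 open 1.004 F [ 0.1 -0.1 -0.7]
[0.53   0.2785 0.1055] shift [-0.     0.001  0.162] dist 0.122
[322. 202.]
```

View pics/w9.png

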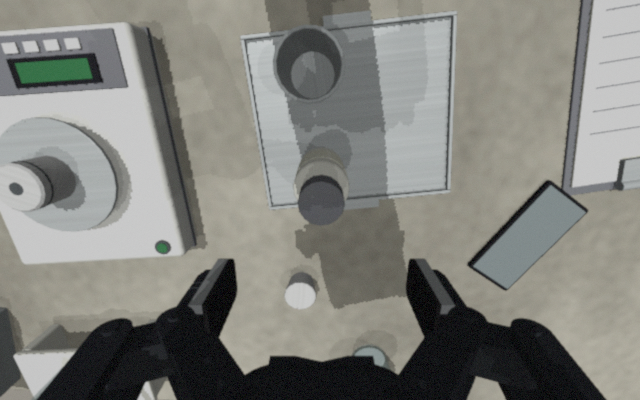

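The bottle cap at (322, 201) matches the prediction. I'll lift higher this time so the bottle clears the reference on the pan.

Emit:
arm_command([
  {"translation": [0, 0, 0.07], "twist": [0, 0, 0], "fingers": 1},
  {"translation": [0, 0, 0.13], "twist": [0, 0, 0], "fingers": 1},
  {"translation": [0, 0, 0.161], "twist": [0, 0, 0], "fingers": 1},
  {"translation": [0, 0, 0.161], "twist": [0, 0, 0], "fingers": 1},
  {"translation": [0, 0, 0.161], "twist": [0, 0, 0], "fingers": 1},
])

```text
time: 38.2
eef_pos: [0.5312, 0.2777, 0.1084]
tcp_rot: [-0.046, 0.999, 0.0, 0.001]
contact_force: [0.0, 0.1, 1.4]
opening: 0.999
finger_force: 0.0
```

Emit:
arm_command([
  {"translation": [0, 0, 0], "twist": [0, 0, 0], "fingers": -1},
  {"translation": [0, 0, 0], "twist": [0, 0, 0], "fingers": -1},
  {"translation": [0, 0, 0], "twist": [0, 0, 0], "fingers": -1},
  {"translation": [0, 0, 0], "twist": [0, 0, 0], "fingers": -1},
  {"translation": [0, 0, 0], "twist": [0, 0, 0], "fingers": -1},
])

```text
time: 38.83
eef_pos: [0.5307, 0.2783, 0.1081]
tcp_rot: [-0.047, 0.999, 0.0, 0.001]
contact_force: [0.7, -1.5, 6.5]
opening: 0.456
finger_force: 40.6
```

Emit:
arm_command([
  {"translation": [0, 0, -0.03], "twist": [0, 0, 0], "fingers": -1},
  {"translation": [0, 0, -0.09], "twist": [0, 0, 0], "fingers": -1},
  {"translation": [0, 0, -0.16], "twist": [0, 0, 0], "fingers": -1},
  {"translation": [0, 0, -0.2], "twist": [0, 0, 0], "fingers": -1},
  {"translation": [0.005, -0.04, -0.2], "twist": [0, 0, 0], "fingers": -1},
], grip_force=60)

```text
time: 39.45
eef_pos: [0.53, 0.2494, 0.2597]
tcp_rot: [-0.048, 0.999, 0.001, 0.003]
contact_force: [-0.2, -0.7, -1.8]
opening: 0.449
finger_force: 60.6
```

Emit:
arm_command([
  {"translation": [0.01, -0.08, 0], "twist": [0, 0, 0], "fingers": -1},
  {"translation": [0.02, -0.16, 0], "twist": [0, 0, 0], "fingers": -1},
  {"translation": [0.03, -0.24, 0], "twist": [0, 0, 0], "fingers": -1},
  {"translation": [0.04, -0.32, 0], "twist": [0, 0, 0], "fingers": -1},
  {"translation": [0.05, -0.4, 0], "twist": [0, 0, 0], "fingers": -1},
])

```text
time: 40.08
eef_pos: [0.5186, -0.0556, 0.2555]
tcp_rot: [-0.047, 0.999, 0.001, -0.001]
contact_force: [-0.3, -0.6, -1.4]
opening: 0.45
finger_force: 60.8
```

Emit:
arm_command([
  {"translation": [0.009, -0.08, 0], "twist": [0, 0, 0], "fingers": -1},
  {"translation": [0.018, -0.16, 0], "twist": [0, 0, 0], "fingers": -1},
  {"translation": [0.026, -0.225, 0], "twist": [0, 0, 0], "fingers": -1},
  {"translation": [0.026, -0.245, 0], "twist": [0, 0, 0], "fingers": -1},
  {"translation": [0.026, -0.245, 0], "twist": [0, 0, 0], "fingers": -1},
])

```text
time: 40.7
eef_pos: [0.5168, -0.239, 0.2555]
tcp_rot: [-0.046, 0.999, 0.001, -0.001]
contact_force: [-0.5, 0.4, -1.6]
opening: 0.447
finger_force: 60.9
```

```bash
python3 - <<'E'
from h import *
plan((.5177,-.2394,.107))
E
```

```text
pos [ 0.5168 -0.239   0.2555] closing 95.25 tilt 0.15 t 40.7 open 0.447 F [-0.5  0.4 -1.6]
[ 0.5177 -0.2394  0.107 ] shift [-0.001 -0.001  0.198] dist 0.149
```

Emit:
arm_command([
  {"translation": [-0.001, 0, 0.07], "twist": [0, 0, 0], "fingers": -1},
  {"translation": [-0.001, 0, 0.14], "twist": [0, 0, 0], "fingers": -1},
  {"translation": [-0.001, 0, 0.18], "twist": [0, 0, 0], "fingers": -1},
  {"translation": [-0.001, 0, 0.195], "twist": [0, 0, 0], "fingers": -1},
  {"translation": [-0.001, 0, 0.196], "twist": [0, 0, 0], "fingers": -1},
])

```text
time: 41.32
eef_pos: [0.5188, -0.2379, 0.1106]
tcp_rot: [-0.047, 0.999, -0.0, 0.001]
contact_force: [-0.2, 0.1, -1.7]
opening: 0.45
finger_force: 61.1
```

Emit:
arm_command([
  {"translation": [0, 0, 0.001], "twist": [0, 0, 0], "fingers": -1},
  {"translation": [0, 0, 0.002], "twist": [0, 0, 0], "fingers": -1},
  {"translation": [0, 0, 0.002], "twist": [0, 0, 0], "fingers": -1},
])

```text
time: 41.7
eef_pos: [0.5184, -0.239, 0.1092]
tcp_rot: [-0.046, 0.999, -0.0, 0.001]
contact_force: [-0.6, -0.3, 0.8]
opening: 0.453
finger_force: 61.3
```

Emit:
arm_command([
  {"translation": [0, 0, 0], "twist": [0, 0, 0], "fingers": 1},
  {"translation": [0, 0, 0], "twist": [0, 0, 0], "fingers": 1},
  {"translation": [0, 0, 0], "twist": [0, 0, 0], "fingers": 1},
  {"translation": [0, 0, 0], "twist": [0, 0, 0], "fingers": 1},
  {"translation": [0, 0, -0.03], "twist": [0, 0, 0], "fingers": 1},
], grip_force=40)

```text
time: 42.32
eef_pos: [0.5165, -0.238, 0.1288]
tcp_rot: [-0.046, 0.999, 0.002, -0.002]
contact_force: [0.1, 0.7, 0.1]
opening: 0.998
finger_force: 0.0
```

Emit:
arm_command([
  {"translation": [0, 0, -0.08], "twist": [0, 0, 0], "fingers": 1},
  {"translation": [0, 0, -0.13], "twist": [0, 0, 0], "fingers": 1},
  {"translation": [0.008, 0.08, -0.13], "twist": [0, 0, 0], "fingers": 1},
  {"translation": [0.016, 0.16, -0.13], "twist": [0, 0, 0], "fingers": 1},
  {"translation": [0.024, 0.24, -0.13], "twist": [0, 0, 0], "fingers": 1},
])

```text
time: 42.95
eef_pos: [0.4828, -0.0599, 0.2285]
tcp_rot: [-0.046, 0.999, -0.0, 0.0]
contact_force: [0.9, -0.2, 0.3]
opening: 1.003
finger_force: 0.0
```

Emit:
arm_command([
  {"translation": [0.008, 0.08, 0], "twist": [0, 0, 0], "fingers": 1},
  {"translation": [0.016, 0.16, 0], "twist": [0, 0, 0], "fingers": 1},
  {"translation": [0.024, 0.24, 0], "twist": [0, 0, 0], "fingers": 1},
  {"translation": [0.032, 0.32, 0], "twist": [0, 0, 0], "fingers": 1},
  {"translation": [0.04, 0.4, 0], "twist": [0, 0, 0], "fingers": 1},
])

```text
time: 43.58
eef_pos: [0.4249, 0.2364, 0.2287]
tcp_rot: [-0.047, 0.999, 0.0, 0.001]
contact_force: [1.4, 0.1, 0.2]
opening: 0.999
finger_force: 0.0
```

Emit:
arm_command([
  {"translation": [0, 0.031, 0], "twist": [0, 0, 0], "fingers": 1},
  {"translation": [0, 0.031, 0], "twist": [0, 0, 0], "fingers": 1},
  {"translation": [0, 0.031, 0], "twist": [0, 0, 0], "fingers": 1},
  {"translation": [0, 0.031, 0], "twist": [0, 0, 0], "fingers": 1},
])

```text
time: 44.08
eef_pos: [0.4237, 0.2567, 0.2283]
tcp_rot: [-0.046, 0.999, -0.0, -0.0]
contact_force: [-0.1, -0.2, -0.0]
opening: 1.005
finger_force: 0.0
```

```bash
python3 - <<'E'
from h import *
plan((.4235,.2577,.088))
t=read_camera('top');save(t,'t9',(130,290,130,500),2.1)
E
```

```text
pos [0.4237 0.2567 0.2283] closing 95.23 tilt 0.02 t 44.075 open 1.005 F [-0.1 -0.2 -0. ]
[0.4235 0.2577 0.088 ] shift [0.    0.001 0.187] dist 0.14
```

View pics/t9.png

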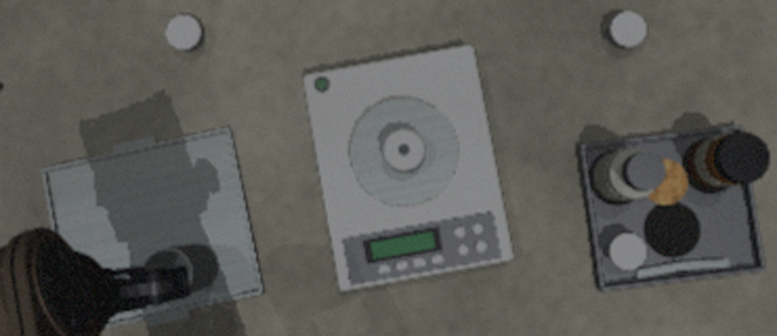

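The bottle cap at (644,172) and jar lid at (740,160) are back within 2 px of their starting pixels, and the reference is centred on the pan. Last is the beaker; the image quota is used up, so I'll check numerically from here.

Emit:
arm_command([
  {"translation": [0, 0.001, 0.07], "twist": [0, 0, 0], "fingers": 1},
  {"translation": [0, 0.001, 0.15], "twist": [0, 0, 0], "fingers": 1},
  {"translation": [0, 0.001, 0.187], "twist": [0, 0, 0], "fingers": 1},
  {"translation": [0, 0.001, 0.187], "twist": [0, 0, 0], "fingers": 1},
  {"translation": [0, 0.001, 0.187], "twist": [0, 0, 0], "fingers": 1},
])

```text
time: 44.75
eef_pos: [0.4247, 0.2585, 0.0897]
tcp_rot: [-0.046, 0.999, 0.0, 0.001]
contact_force: [-0.9, -0.4, 0.7]
opening: 1.0
finger_force: 0.0
```

Emit:
arm_command([
  {"translation": [0, 0, 0], "twist": [0, 0, 0], "fingers": -1},
  {"translation": [0, 0, 0], "twist": [0, 0, 0], "fingers": -1},
  {"translation": [0, 0, 0], "twist": [0, 0, 0], "fingers": -1},
  {"translation": [0, 0, 0], "twist": [0, 0, 0], "fingers": -1},
  {"translation": [0, 0, 0], "twist": [0, 0, 0], "fingers": -1},
])

```text
time: 45.38
eef_pos: [0.4249, 0.2588, 0.0903]
tcp_rot: [-0.047, 0.999, 0.0, 0.002]
contact_force: [-0.7, -0.8, 6.1]
opening: 0.654
finger_force: 42.5
```

Emit:
arm_command([
  {"translation": [0, 0, -0.03], "twist": [0, 0, 0], "fingers": -1},
  {"translation": [0, 0, -0.09], "twist": [0, 0, 0], "fingers": -1},
  {"translation": [0, 0, -0.16], "twist": [0, 0, 0], "fingers": -1},
  {"translation": [0, 0, -0.2], "twist": [0, 0, 0], "fingers": -1},
  {"translation": [0.001, -0.04, -0.2], "twist": [0, 0, 0], "fingers": -1},
], grip_force=50)

```text
time: 46.0
eef_pos: [0.4268, 0.2297, 0.242]
tcp_rot: [-0.048, 0.999, 0.001, 0.004]
contact_force: [-0.0, -0.3, -1.7]
opening: 0.649
finger_force: 53.7
```

Emit:
arm_command([
  {"translation": [0.003, -0.08, 0], "twist": [0, 0, 0], "fingers": -1},
  {"translation": [0.006, -0.16, 0], "twist": [0, 0, 0], "fingers": -1},
  {"translation": [0.01, -0.24, 0], "twist": [0, 0, 0], "fingers": -1},
  {"translation": [0.013, -0.32, 0], "twist": [0, 0, 0], "fingers": -1},
  {"translation": [0.016, -0.4, 0], "twist": [0, 0, 0], "fingers": -1},
])

```text
time: 46.62
eef_pos: [0.4408, -0.073, 0.2381]
tcp_rot: [-0.047, 0.999, 0.0, 0.0]
contact_force: [0.5, -1.0, -1.5]
opening: 0.647
finger_force: 53.9
```

Emit:
arm_command([
  {"translation": [0.003, -0.08, 0], "twist": [0, 0, 0], "fingers": -1},
  {"translation": [0.006, -0.16, 0], "twist": [0, 0, 0], "fingers": -1},
  {"translation": [0.01, -0.24, 0], "twist": [0, 0, 0], "fingers": -1},
  {"translation": [0.012, -0.29, 0], "twist": [0, 0, 0], "fingers": -1},
  {"translation": [0.012, -0.307, 0], "twist": [0, 0, 0], "fingers": -1},
])

```text
time: 47.25
eef_pos: [0.4532, -0.3031, 0.2376]
tcp_rot: [-0.045, 0.999, 0.0, -0.0]
contact_force: [0.6, -0.4, -2.3]
opening: 0.648
finger_force: 54.0
```

Emit:
arm_command([
  {"translation": [0, 0, 0], "twist": [0, 0, 0], "fingers": -1},
  {"translation": [0, 0, 0], "twist": [0, 0, 0], "fingers": -1},
])

```text
time: 47.5
eef_pos: [0.4537, -0.2999, 0.2378]
tcp_rot: [-0.047, 0.999, 0.001, -0.0]
contact_force: [-0.1, 0.9, -1.7]
opening: 0.651
finger_force: 54.0
```

```bash
python3 - <<'E'
from h import *
plan((.455,-.302,.09))
E
```

```text
pos [ 0.4537 -0.2999  0.2378] closing 95.4 tilt 0.06 t 47.5 open 0.651 F [-0.1  0.9 -1.7]
[ 0.455 -0.302  0.09 ] shift [-0.001 -0.003  0.197] dist 0.148
```

Emit:
arm_command([
  {"translation": [-0.001, -0.001, 0.07], "twist": [0, 0, 0], "fingers": -1},
  {"translation": [-0.001, -0.001, 0.14], "twist": [0, 0, 0], "fingers": -1},
  {"translation": [-0.001, -0.001, 0.18], "twist": [0, 0, 0], "fingers": -1},
  {"translation": [-0.001, -0.001, 0.194], "twist": [0, 0, 0], "fingers": -1},
  {"translation": [-0.001, -0.001, 0.196], "twist": [0, 0, 0], "fingers": -1},
])

```text
time: 48.12
eef_pos: [0.4554, -0.3017, 0.0922]
tcp_rot: [-0.047, 0.999, -0.001, 0.001]
contact_force: [0.8, 0.6, -0.2]
opening: 0.645
finger_force: 54.0
```

Emit:
arm_command([
  {"translation": [0, 0, 0.001], "twist": [0, 0, 0], "fingers": -1},
  {"translation": [0, 0, 0.002], "twist": [0, 0, 0], "fingers": -1},
  {"translation": [0, 0, 0.002], "twist": [0, 0, 0], "fingers": -1},
])

```text
time: 48.5
eef_pos: [0.4554, -0.3026, 0.0914]
tcp_rot: [-0.046, 0.999, -0.001, 0.001]
contact_force: [-1.2, 1.3, 6.3]
opening: 0.649
finger_force: 54.6
```

Contact is felt. Releasing, rising and moving clear.

Emit:
arm_command([
  {"translation": [0, 0, 0], "twist": [0, 0, 0], "fingers": 1},
  {"translation": [0, 0, 0], "twist": [0, 0, 0], "fingers": 1},
  {"translation": [0, 0, 0], "twist": [0, 0, 0], "fingers": 1},
  {"translation": [0, 0, 0], "twist": [0, 0, 0], "fingers": 1},
  {"translation": [0, 0, -0.03], "twist": [0, 0, 0], "fingers": 1},
])

```text
time: 49.12
eef_pos: [0.4532, -0.3009, 0.1101]
tcp_rot: [-0.046, 0.999, 0.002, -0.002]
contact_force: [-0.2, -0.9, -0.1]
opening: 1.002
finger_force: 0.0
```

Emit:
arm_command([
  {"translation": [0, 0, -0.08], "twist": [0, 0, 0], "fingers": 1},
  {"translation": [0, 0, -0.16], "twist": [0, 0, 0], "fingers": 1},
  {"translation": [0, 0.08, -0.22], "twist": [0, 0, 0], "fingers": 1},
  {"translation": [0, 0.16, -0.22], "twist": [0, 0, 0], "fingers": 1},
  {"translation": [0, 0.24, -0.22], "twist": [0, 0, 0], "fingers": 1},
])

```text
time: 49.75
eef_pos: [0.4383, -0.127, 0.2783]
tcp_rot: [-0.046, 0.999, -0.001, 0.001]
contact_force: [0.3, 0.5, -0.2]
opening: 1.002
finger_force: 0.0
```

Emit:
arm_command([
  {"translation": [0, 0.08, 0], "twist": [0, 0, 0], "fingers": 1},
  {"translation": [0, 0.16, 0], "twist": [0, 0, 0], "fingers": 1},
  {"translation": [0, 0.24, 0], "twist": [0, 0, 0], "fingers": 1},
  {"translation": [0, 0.32, 0], "twist": [0, 0, 0], "fingers": 1},
  {"translation": [0, 0.4, 0], "twist": [0, 0, 0], "fingers": 1},
])

```text
time: 50.38
eef_pos: [0.4099, 0.1724, 0.2772]
tcp_rot: [-0.046, 0.999, 0.0, 0.001]
contact_force: [1.1, -0.3, 0.5]
opening: 1.002
finger_force: 0.0
```

Emit:
arm_command([
  {"translation": [0, 0, 0], "twist": [0, 0, 0], "fingers": 1},
  {"translation": [0, 0, 0], "twist": [0, 0, 0], "fingers": 1},
  {"translation": [0, 0, 0], "twist": [0, 0, 0], "fingers": 1},
])

```text
time: 50.75
eef_pos: [0.4108, 0.1693, 0.2769]
tcp_rot: [-0.045, 0.999, -0.0, -0.0]
contact_force: [0.6, -0.0, -0.9]
opening: 0.996
finger_force: 0.0
```

```bash
python3 - <<'E'
from h import *
plan()
t=read_camera('top')
a=cv2.imread('pics/top0.png')[:,:,::-1];b=t['pixels']
d=np.abs(cv2.GaussianBlur(a,(3,3),0).astype(int)-cv2.GaussianBlur(b,(3,3),0)).max(2)
sl=np.s_[190:270,400:500]
print('caddy region: changed px',(d[sl]>40).sum())
A=cv2.cvtColor(a,6+1).astype(np.float32) if 0 else a.mean(2).astype(np.float32);B=b.mean(2).astype(np.float32)
for n,(r,c,h) in dict(bottle=(212,437,12),beaker=(241,466,16),jar=(207,483,14),cast=(249,429,11)).items():
    m=cv2.matchTemplate(B[r-h-8:r+h+9,c-h-8:c+h+9].copy(),A[r-h:r+h+1,c-h:c+h+1].copy(),cv2.TM_CCOEFF_NORMED);_,v,_,p=cv2.minMaxLoc(m)
    print(n,'shift px',np.array(p)-8,round(v,3))
E
```

```text
pos [0.4108 0.1693 0.2769] closing 95.2 tilt 0.02 t 50.75 open 0.996 F [ 0.6 -0.  -0.9]
caddy region: changed px 180
bottle shift px [ 0 -1] 0.762
beaker shift px [1 0] 0.981
jar shift px [ 0 -1] 0.953
cast shift px [0 0] 0.997
```

All three are back within 1 px (about 2 mm) of the start.

```bash
python3 -c "
from h import *
print(sign_off())"
```

```text
the job is handed in; nothing more can be done
None
```

The job is handed in: the reference piece stands centred on the balance pan, the bottle, beaker and jar are back on their own pads within about 2 mm of where they started, and the castings were left alone; the hand-in returned no verdict.

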